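Dust off the rock specimens in the tilt-out cabinet

ROBOT

A 6-joint arm with a two-finger parallel gripper is mounted at the origin on the work surface. World frame = base frame: x ahead of the robot, y to its left, z up, the work surface at z = 0. Lengths are in m, angles in rad, forces in N, time in s.
With the tool pointing down it reaches from about 0.375 to 0.925 m from the base axis. Payload 5.7 kg.
Tool frame: the origin (TCP) lies midway between the tips of the shut fingers; the grasp point (between the pads) lies 19 mm behind it; z points along the fingers, y is the line along which they close (so a half turn about z gives the same grasp; the last joint's range is limited). The gripper opens to 85 mm and grips with 20 to 120 N. Pads are 22 mm wide; open, the fingers measure 114 mm over their backs; the gripper's body (76 mm by 85 mm) begins 54 mm behind the grasp point. The pads swing forward as they close: fully open they stand 13 mm farther back than shut.
Start: joints at [1.213, 0.359, 1.51, -0, 1.272, -0.115], TCP at [0.144, 0.582, 0.198] pointing down, gripper open.
Joint ranges: [-2.97, 2.97], [-1.01, 2.36], [0.21, 2.38], [-0.96, 4.11], [0.2, 2.71], [-2.98, 2.98]. Speed limits (rad/s): [2.39, 2.39, 3.14, 3.14, 3.14, 3.14].

INTERFACE

Orientations are given as a rotation vector (axis times angle).
In Python, from plant import env gives the robot as it stands.
- The arm moves only by the tool apply_moves, never from a script. Its argument "deltas" is a list of rows, each an object of numbers: "x", "y", "z": the shift along the world's x, y, z each as a share of 0.025 m, from -1 to 1; "ax", "ay", "az": the turn, a rotation vector about the world's x, y, z each as a share of 2 pi rad, from -1 to 1. In form: [{"x": .., "y": .., "z": .., "ax": .., "ay": .., "az": ..}, ...]. A call has exactly 5 rows; each row shifts and turns the commanded pose from where the row before left it; what a row does not reach is not made up. A row lasts 1/12 s, in which the tool goes at most 41.7 mm and 7.16 degrees, less where a joint would pass 70% of its speed; a pose out of reach is approached as far as the arm can. A call with a number of a shift or a turn outside -1 to 1 is refused whole. A call with a gripper value outside its range is refused whole. "hand" is the opening, from -1 (shut) to 1 (fully open), set as the call begins (left out, the last holds). The fingers move at their own pace and stop on an object; the grip force is fixed at half the most. Time passes only in rows, so rows that do not move let the fingers close, or fill a call up. It gives the time, the measured TCP pose, the force, the opening and the grip force at its end, in the units of the state.
- env.state(): the state, without advancing time (a new reading comes with each control period).
- env.grab_frame(name): name is "side" or "top" or "wrist"; returns a dict with "image" (420x560x3 uint8, red, green, blue), "vfov" (degrees; the focal length in pixels is half the picture's height over the tangent of half this angle, whatever the lens; pixels are square), "cx", "cy" (the principal point, pixels), "k1" (the pictures are not rectified: a ray, as slopes to the right and down, at radius r is drawn at 1 + k1 r^2 times it, then the intrinsics apply), "rvec" (rotation vector, rad) and "tvec" (3), from world to camera coordinates, as OpenCV has them. Camera axes: x right, y down, z forward; pixel columns grow to the right and rows downward; lengths in m; the calibration is good to about 2 mm. A picture is of the moment at which its call begins. There is no depth.
- env.finish_job(): hands the job in; it is judged then, once.
Trained networks look in the newest picture that a camera, given by its name, has taken for a name from the list of things; names that differ only in an ending like _2 or _b are one class to them, and where a whole thing is asked for, a point or a joint stands for the part that bears it (a point fixed in the world has none). Each returns a list of dicts, best first, with "score" (0 to 1); they miss things now and then, are a little off and sometimes report something else, mostly with a low value. They report only what shows in the picture. A call takes as long as a camera call.
- env.cut_out(camera, query): "region" (420x560 bool, what is visible of it) and "position" ([column, row] as shares, 0 to 1, of the picture: columns of its width, rows of its height, amid what is visible of it).
- env.spot_point(camera, query): "position" ([column, row] as shares, 0 to 1, of the picture: columns of its width, rows of its height: a listed point, or the origin of a listed thing).
The state is a dict: "t": time; "q": joint angles; "qvel": joint speeds; "joint_torque": joint torques, N m; "eef_pos": TCP position; "tcp_rot": TCP orientation; "ft_force": force on the tool from outside, world axes, zero at the start; "torque": the same for the moment, N m; "opening": finger opening in m; "finger_force": force on a finger pad.
Only numpy, scipy, OpenCV 4.12 (cv2) and the standard library are available. Lean on these libraries where they do the work, as an engineer would, in place of code of your own. Each camera call takes 0.05 s, during which the arm holds its last target. There are 200 camera calls.

TASK

Pull the dust-off cabinet's tilt-out front fully down by its bar, put every stone specimen lying loose on the table into the bin behind it (there are three to five; the small stones fixed in the wooden tray and under the microscope are done), and push the front back up until it is fully shut. Then press the white cap of the air can on the cabinet roof all the way down for a moment to blow the dust off, and let it spring back; never press it while the front is open. Finally pull the front fully down again and leave it so, with the clean specimens in the bin ready to be taken; leave the dish, brush and phone where they are.

Things in the scene. Friction and masses are not known exactly. Their poses are not given: they have to be found in the camera images.
- door (a joint): the tilt-out front of the grey dust-off cabinet: angle in rad, 0 = upright and shut, grows as its top is pulled forward and down, stop at 0.95 = fully open. The hinge is along its bottom edge. Slightly stiff, it stays where left; 2 to 6 N at the bar moves it. May stand ajar (up to 0.12) at the start
- bin_frame (a point): middle of the door's hinge line, 30 mm above the table; turns with the door. Shut: z up, x level into the cabinet, y along the hinge. At angle a a point (x, z) of it lies x cos a - z sin a behind the hinge line and x sin a + z cos a above it. Behind the panel it carries a black open-topped bin: inside x 0 to 124, y -123 to 123, floor at z 9, back and end walls to z 103 mm
- panel_top (a point): middle of the top edge of the door's aluminium panel (266 wide, 215 high, 12 mm thick, bin_frame x -12 to 0; end cheeks 178 mm high next to it). Fully open it lies 175 mm in front of the hinge line, 155 mm above the table, and the bin is loaded from above between it and bin_back. Same axes as bin_frame
- bin_back (a point): middle of the top edge of the bin's back wall (bin_frame x 127, z 103 mm). Fully open it is about 10 mm in front of the hinge line and 193 mm above the table: then the mouth between it and panel_top, about 165 mm wide and 246 mm long, is open from above. Same axes as bin_frame
- door_bar (a point): middle of the steel pull bar on top of the door: round, 12 mm thick, 120 mm long along the hinge line, carried on two posts 104 mm apart, 40 mm clear above the panel's top edge; 255 mm from the hinge line, in the panel's mid-plane (bin_frame x -6, z 255). Free on all sides for fingers from above; shut it is 285 mm above the table. Same axes as bin_frame
- cabinet: the grey dust-off cabinet, 200 deep, 280 wide, 245 mm high, fixed to the table; origin on the table under the hinge line's middle, x horizontal into the cabinet (the door faces -x), y along the hinge line, z up. Behind the bar the neck of an aluminium air can stands out of its roof
- cap (a joint): the white sprung cap on the air can in the cabinet roof: its travel in m, 0 = up, 0.008 = fully down. About 2 N starts it, 5.5 N bottoms it; it springs back when let go
- cap_top (a point): centre of the cap's flat top, 32 mm in diameter, 315 mm above the table when up (75 mm behind the hinge line, 60 mm to its +y side); it goes down with the cap
- slab: stone specimen: flat dark slate slab 95 x 56 x 22 mm; origin at its centre, x along the length, y the width, z the thickness. Lies flat at the start
- block: stone specimen: chunky grey-brown granite block 82 x 52 x 46 mm; origin at its centre, x along the length, z up
- crystal: stone specimen: pale faceted crystal 96 mm long, eight-sided, 41 mm across its flats, blunt point at +x; origin at its centre, x along its length, flats facing y and z. Lies along the table at the start
- column: stone specimen: black six-sided basalt column 60 mm high, 48 mm across its flats; origin at its centre, z along its axis, flats facing x and every 60 degrees from there. Stands upright at the start
- ammonite: stone specimen: flat round brown fossil with a spiral, 64 mm in diameter, 27 mm thick; origin near its centre (14 mm above its underside), z along its axis. Lies flat at the start
- dish: shallow glass dish 90 mm in diameter, 14 mm high; bystander; origin at the centre of its underside
- brush: small hand brush lying on the table near the robot; bystander; origin on its underside
- phone: mobile phone 150 x 72 x 9 mm lying flat; bystander; origin at the centre of its underside

How it is judged:
On the way, in this order (a step that is already met when the one before it is completed fails the run):
1. the cabinet's tilt-out front is pulled down (beyond 0.8 rad) (value of joint door above 0.8 rad), for 0.2 s.
2. all specimens are in the bin, with the front still down (x of slab in the frame of bin_frame between 0 and 0.135 m and y of slab in the frame of bin_frame between -0.13 and 0.13 m and z of slab in the frame of bin_frame between 0 and 0.19 m and x of block in the frame of bin_frame between 0 and 0.135 m and y of block in the frame of bin_frame between -0.13 and 0.13 m and z of block in the frame of bin_frame between 0 and 0.19 m and x of crystal in the frame of bin_frame between 0 and 0.135 m and y of crystal in the frame of bin_frame between -0.13 and 0.13 m and z of crystal in the frame of bin_frame between 0 and 0.19 m and x of column in the frame of bin_frame between 0 and 0.135 m and y of column in the frame of bin_frame between -0.13 and 0.13 m and z of column in the frame of bin_frame between 0 and 0.19 m and x of ammonite in the frame of bin_frame between 0 and 0.135 m and y of ammonite in the frame of bin_frame between -0.13 and 0.13 m and z of ammonite in the frame of bin_frame between 0 and 0.19 m and value of joint door above 0.5 rad), for 0.2 s.
3. the front is pushed up shut with all specimens in the bin (x of slab in the frame of bin_frame between 0 and 0.135 m and y of slab in the frame of bin_frame between -0.13 and 0.13 m and z of slab in the frame of bin_frame between 0 and 0.19 m and x of block in the frame of bin_frame between 0 and 0.135 m and y of block in the frame of bin_frame between -0.13 and 0.13 m and z of block in the frame of bin_frame between 0 and 0.19 m and x of crystal in the frame of bin_frame between 0 and 0.135 m and y of crystal in the frame of bin_frame between -0.13 and 0.13 m and z of crystal in the frame of bin_frame between 0 and 0.19 m and x of column in the frame of bin_frame between 0 and 0.135 m and y of column in the frame of bin_frame between -0.13 and 0.13 m and z of column in the frame of bin_frame between 0 and 0.19 m and x of ammonite in the frame of bin_frame between 0 and 0.135 m and y of ammonite in the frame of bin_frame between -0.13 and 0.13 m and z of ammonite in the frame of bin_frame between 0 and 0.19 m and value of joint door below 0.04 rad), for 0.3 s.
4. the air can's cap is pressed right down with the front shut (value of joint cap above 0.0065 m and value of joint door below 0.06 rad), for 0.1 s.
At the end, for the whole second after the job is handed in: The front is down (beyond 0.8 rad), every specimen is at rest with its centre inside the bin, and the cap is up again (within 1.5 mm) (x of slab in the frame of bin_frame between 0 and 0.135 m and y of slab in the frame of bin_frame between -0.13 and 0.13 m and z of slab in the frame of bin_frame between 0 and 0.19 m and x of block in the frame of bin_frame between 0 and 0.135 m and y of block in the frame of bin_frame between -0.13 and 0.13 m and z of block in the frame of bin_frame between 0 and 0.19 m and x of crystal in the frame of bin_frame between 0 and 0.135 m and y of crystal in the frame of bin_frame between -0.13 and 0.13 m and z of crystal in the frame of bin_frame between 0 and 0.19 m and x of column in the frame of bin_frame between 0 and 0.135 m and y of column in the frame of bin_frame between -0.13 and 0.13 m and z of column in the frame of bin_frame between 0 and 0.19 m and x of ammonite in the frame of bin_frame between 0 and 0.135 m and y of ammonite in the frame of bin_frame between -0.13 and 0.13 m and z of ammonite in the frame of bin_frame between 0 and 0.19 m and value of joint door above 0.8 rad and value of joint cap below 0.0015 m and linear speed of each of slab, block, crystal, column, ammonite below 0.03 m/s); the robot touches nothing.
It fails at once if the cap is pressed (more than 4 mm) while the front is open (more than 0.1 rad) (value of joint cap above 0.004 m and value of joint door above 0.1 rad).
It fails at once if the dish, the brush, or the phone is moved more than 5 cm (distance of any of dish, brush, phone from where it was at the start of the episode above 0.05 m).
Of slab, block, crystal, column, ammonite only 3 to 5 are there at a start; the rules pass over those that are not, and their reading is None.
At some moment in a run one of slab, block, crystal, column, ammonite may be knocked a few centimetres aside while the robot is not near it.
Once in a run the grip may slacken for a moment while it holds something.
It also fails if it takes over 210 s, if anything falls off the work surface, if the arm or the gripper's body presses on something with over 40 N, if the wrist force passes 120 N, or if a joint passes its speed limit or range.

## Working session

There is one attempt and no reset: what is moved stays moved. The work goes in short steps, Python scripts to look and compute and a tool call to move; the robot and the scene stay as the last step left them, time stands still between calls to the robot, and variables do not carry over. Pictures are saved under pics/ and viewed, at most 14 in all, crops included, and the job is handed in when it is done.

Besides the shell and the picture viewer there is one more tool, called after "Request:" as a command line: name --argument value ..., lists and objects as JSON in quotes. apply_moves: Moves the arm, as the interface text tells. Shift numbers are shares of 0.025 m and turn numbers shares of 2 pi rad, none past 1 either way. Its arguments: {"type":"object","properties":{"deltas":{"type":"array"},"hand":{"type":"number"}},"required":["deltas"]}

```bash
ls; mkdir -p pics; cat > h.py <<'E'
import numpy as np, cv2
from plant import env
def grab(n,save=None):
    f=env.grab_frame(n)
    if save: cv2.imwrite(f'pics/{save}.png',f['image'][:,:,::-1])
    return f
def ray(f,pos):
    h,w=f['image'].shape[:2]; F=h/2/np.tan(np.radians(f['vfov'])/2)
    u=np.array([(pos[0]*w-f['cx'])/F,(pos[1]*h-f['cy'])/F])
    s=u.copy()
    for _ in range(20): s=u/(1+f['k1']*(s@s))
    R=cv2.Rodrigues(np.array(f['rvec'],float))[0]; t=np.array(f['tvec'],float)
    d=R.T@np.array([s[0],s[1],1]); return -R.T@t, d/np.linalg.norm(d)
def atz(f,pos,z):
    o,d=ray(f,pos); return o+d*(z-o[2])/d[2]
def tri(rs):
    A=sum(np.eye(3)-np.outer(d,d) for o,d in rs); b=sum((np.eye(3)-np.outer(d,d))@o for o,d in rs)
    p=np.linalg.solve(A,b); return p,[np.linalg.norm((np.eye(3)-np.outer(d,d))@(p-o)) for o,d in rs]
def proj(f,P):
    h,w=f['image'].shape[:2]; F=h/2/np.tan(np.radians(f['vfov'])/2)
    R=cv2.Rodrigues(np.array(f['rvec'],float))[0]; c=R@np.array(P)+np.array(f['tvec'],float)
    s=c[:2]/c[2]; s=s*(1+f['k1']*(s@s)); return s*F+[f['cx'],f['cy']]
E
python3 - <<'E'
from h import *
np.set_printoptions(precision=4,suppress=True)
F={n:grab(n,n+'0') for n in('side','top')}
for n in F: o,d=ray(F[n],[.5,.5]); print(n,o,d,F[n]['vfov'])
cv2.imwrite('pics/both0.png',cv2.resize(np.vstack([F[n]['image'][:,:,::-1] for n in F]),None,fx=.71,fy=.71))
for q in ['slab','block','crystal','column','ammonite','dish','brush','phone','cap_top','door_bar','panel_top','bin_back','bin_frame','cabinet']:
    out={}
    for n in F:
        r=env.spot_point(n,q)
        out[n]=[(round(x['score'],2),np.round(x['position'],3).tolist()) for x in r[:3]]
    s=''
    if out['side'] and out['top']:
        p,e=tri([ray(F[n],out[n][0][1]) for n in F]); s=(p,np.round(e,4))
    print(q,out,s)
s=env.state(); print(s['t'],s['eef_pos'],s['tcp_rot'],s['opening'])
E
```

```text
pics
side [ 0.11   -0.9128  0.8154] [ 0.3381  0.7973 -0.5   ] 44.165420964114624
top [0.3181 0.0505 1.5352] [ 0.1581 -0.0227 -0.9872] 46.58965759668843
slab {'side': [(0.67, [0.498, 0.779])], 'top': [(0.92, [0.573, 0.58]), (0.28, [0.715, 0.576])]} (array([ 0.453 , -0.1118,  0.0071]), array([0.0021, 0.0021]))
block {'side': [], 'top': [(0.68, [0.318, 0.477])]} 
crystal {'side': [(0.56, [0.618, 0.742])], 'top': [(0.96, [0.585, 0.463])]} (array([ 0.6094, -0.1356,  0.0208]), array([0.0004, 0.0004]))
column {'side': [(0.72, [0.596, 0.862])], 'top': [(0.75, [0.716, 0.58])]} (array([ 0.4519, -0.3412,  0.1172]), array([0.0093, 0.0093]))
ammonite {'side': [(0.66, [0.589, 0.86])], 'top': [(0.69, [0.645, 0.544]), (0.31, [0.337, 0.51])]} (array([ 0.507 , -0.2443,  0.0038]), array([0.0047, 0.0047]))
dish {'side': [(0.74, [0.703, 0.786])], 'top': [(0.81, [0.632, 0.406])]} (array([ 0.6876, -0.2231,  0.0107]), array([0.0026, 0.0026]))
brush {'side': [(0.67, [0.419, 0.908])], 'top': [(0.8, [0.641, 0.691])]} (array([ 0.3077, -0.2278,  0.0098]), array([0.0008, 0.0008]))
phone {'side': [(0.92, [0.646, 0
[... 331 characters left out ...]
 'top': [(0.77, [0.32, 0.474]), (0.73, [0.322, 0.483]), (0.37, [0.572, 0.584])]} (array([0.5481, 0.2815, 0.2952]), array([0.0014, 0.0014]))
panel_top {'side': [(0.61, [0.46, 0.371])], 'top': [(0.85, [0.328, 0.48]), (0.39, [0.578, 0.582])]} (array([0.5481, 0.2782, 0.2496]), array([0.0001, 0.0001]))
bin_back {'side': [], 'top': []} 
bin_frame {'side': [(0.8, [0.454, 0.529]), (0.5, [0.592, 0.854])], 'top': [(0.78, [0.339, 0.51])]} (array([0.5448, 0.2972, 0.0326]), array([0.0024, 0.0024]))
cabinet {'side': [(0.81, [0.461, 0.559])], 'top': [(0.6, [0.343, 0.514])]} (array([ 0.5509,  0.296 , -0.0124]), array([0.0025, 0.0025]))
1.5 [0.1443 0.5824 0.1978] [-0.3805 -3.1184  0.0002] 0.08549711124049493
```

View pics/both0.png

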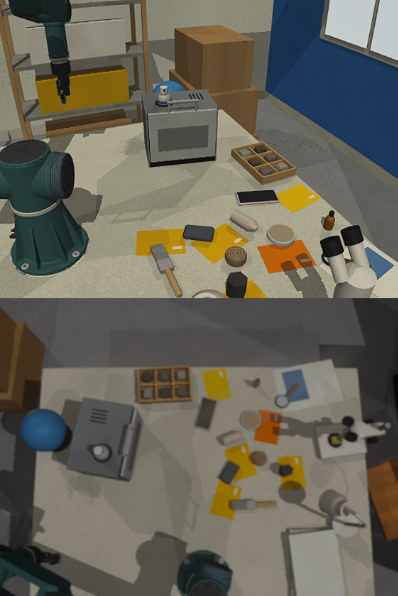

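```bash
python3 - <<'E'
from h import *
np.set_printoptions(precision=4,suppress=True)
F={n:grab(n) for n in('side','top')}
np.save('masks.npy',0)
def rect(f,m,z):
    c=max(cv2.findContours(m.astype(np.uint8),0,2)[0],key=cv2.contourArea)[:,0]
    P=np.array([atz(f,((x+.5)/560,(y+.5)/420),z)[:2] for x,y in c],np.float32)
    (cx,cy),(w,h),a=cv2.minAreaRect(P*1000)
    if w<h: w,h,a=h,w,a+90
    return np.round([cx,cy,w,h,a],1)
for q,z in [('slab',.022),('crystal',.02),('column',.06),('ammonite',.027)]:
    for n in F:
        for r in env.cut_out(n,q)[:2]:
            print(q,n,round(r['score'],2),np.round(r['position'],3),r['region'].sum(),rect(F[n],r['region'],z))
for n in ('side',): print(env.cut_out(n,'column') and 0)
p,e=tri([ray(F['side'],(.411,.292)),ray(F['top'],(.246,.516))]); print('cap',p,e)
t=F['top']['image'][:,:,::-1]; s=F['side']['image'][:,:,::-1]
cv2.imwrite('pics/a.png',np.hstack([cv2.resize(t[130:330,70:240],None,fx=2.3,fy=2.3),cv2.resize(t[150:350,290:460],None,fx=2.3,fy=2.3)]))
cv2.imwrite('pics/b.png',np.hstack([cv2.resize(s[100:250,190:310],None,fx=3,fy=3),cv2.resize(s[240:420,200:420],None,fx=2,fy=2.5)]))
E
```

```text
slab side 0.69 [0.498 0.778] 851 [ 445.9 -129.4   95.2   67.2  149. ]
slab top 0.6 [0.579 0.584] 526 [ 445.1 -118.4   95.9   55.2  149.3]
slab top 0.54 [0.714 0.581] 223 [ 454.2 -370.5   58.1   43.5  110.8]
crystal side 0.56 [0.615 0.738] 673 [ 603.8 -131.2  112.3   56.5  111. ]
crystal side 0.2 [0.458 0.443] 6650 [677.6 594.4 640.3 364.7  74.3]
crystal top 0.71 [0.584 0.464] 331 [ 604.6 -133.4   95.    40.1  114.8]
column side 0.69 [0.587 0.959] 968 [ 445.2 -381.8   90.6   50.4   53.4]
column side 0.52 [0.456 0.439] 6765 [649.9 516.1 613.1 349.3  74.3]
column top 0.49 [0.718 0.578] 277 [ 451.2 -360.5   63.6   47.9  112. ]
column top 0.39 [0.254 0.519] 135 [541.3 447.7  40.1  34.2  45.8]
ammonite side 0.85 [0.593 0.86 ] 725 [ 506.1 -267.9   80.9   60.1   63.9]
ammonite side 0.28 [0.455 0.45 ] 6729 [673.1 580.  637.3 363.   74.3]
ammonite top 0.66 [0.329 0.496] 1830 [577.2 312.8 320.4  65.8 169.3]
ammonite top 0.61 [0.653 0.547] 325 [ 506.  -253.6   63.6   60.2  178.1]
0
cap [0.5024 0.3816 0.3132] [np.float64(0.003954045351338453), np.float64(0.003954045351338462)]
```

View pics/a.png

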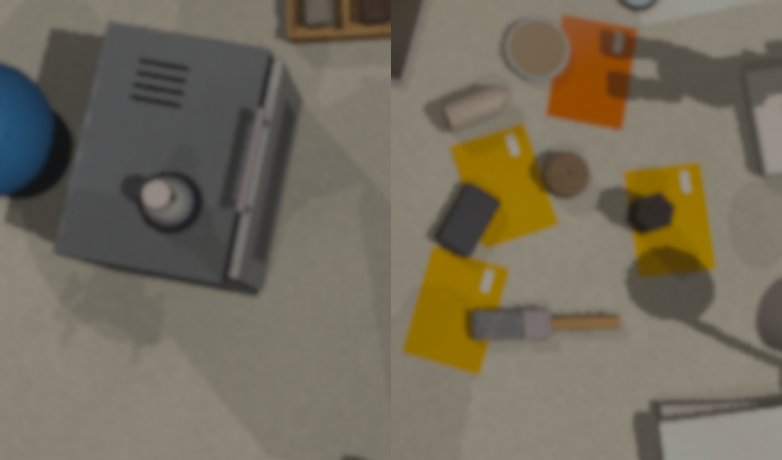

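View pics/b.png

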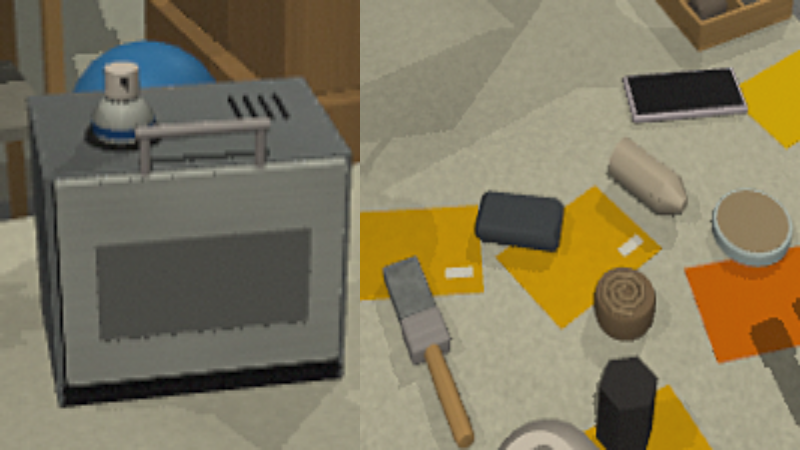

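The pictures show four loose specimens and no block. In the a.png crop, the slab is near (468,218), the crystal (475,107), the ammonite (565,173) and the column (650,212). The cabinet is at the left with its door facing −y, and the bar is near (250,160).

Request:
apply_moves --deltas '[{"x": 0.4,"y": -0.4,"z": 1},{"x": 0.7,"y": -0.6,"z": 1},{"x": 0.8,"y": -0.7,"z": 1},{"x": 0.8,"y": -0.7,"z": 1},{"x": 0.8,"y": -0.7,"z": 1}]'

```text
schema error: expected keys x, y, z, ax, ay, az
```

Request:
apply_moves --deltas '[{"x": 0.8,"y": -0.8,"z": 0.8},{"x": 0.8,"y": -0.8,"z": 0.8},{"x": 0.8,"y": -0.8,"z": 0.8},{"x": 0.8,"y": -0.8,"z": 0.8},{"x": 0.8,"y": -0.8,"z": 0.8}]'

```text
schema error: expected keys x, y, z, ax, ay, az
```

Request:
apply_moves --deltas '[{"x": 0.8,"y": -0.8,"z": 0.2},{"x": 0.8,"y": -0.8,"z": 0.2},{"x": 0.8,"y": -0.8,"z": 0.2},{"x": 0.8,"y": -0.8,"z": 0.2},{"x": 0.8,"y": -0.8,"z": 0.2}]'

```text
schema error: expected keys x, y, z, ax, ay, az
```

Request:
apply_moves --deltas '[{"x": 0.8,"y": -0.7},{"x": 0.8,"y": -0.7},{"x": 0.8,"y": -0.7},{"x": 0.5,"y": -0.5},{"x": 0,"y": 0}]'

```text
schema error: expected keys x, y, z, ax, ay, az
```

```bash
cat >> h.py <<'E'
np.set_printoptions(precision=4,suppress=True)
def st():
    s=env.state(); R=cv2.Rodrigues(np.array(s['tcp_rot'],float))[0]
    print('t',round(s['t'],2),'tcp',s['eef_pos'],'yaw',round(np.degrees(np.arctan2(R[1,1],R[0,1])),2),'tz',R[:,2],'F',s['ft_force'],'open',round(s['opening'],4),'ff',s['finger_force'],'q',s['q'])
    return s
E
python3 - <<'E'
from h import *
st()
f=grab('wrist','w1'); print(ray(f,[.5,.5]),f['vfov'])
import pickle; pickle.dump(f,open('w1.pkl','wb'))
for q,z in [('door_bar',.285),('panel_top',.245),('cap_top',.315)]:
    for r in env.spot_point('wrist',q)[:2]: print(q,round(r['score'],2),np.round(r['position'],3),atz(f,r['position'],z))
E
```

```text
t 2.05 tcp [0.1442 0.5824 0.1978] yaw 76.09 tz [-0.0001 -0.0001 -1.    ] F [-0.0711 -0.629   0.1262] open 0.0852 ff 0.0 q [ 1.2129  0.3588  1.5104  0.      1.2725 -0.1151]
(array([0.0792, 0.5966, 0.3737]), array([ 0.2581, -0.0561, -0.9645])) 66.56386058250578
```

View pics/w1.png

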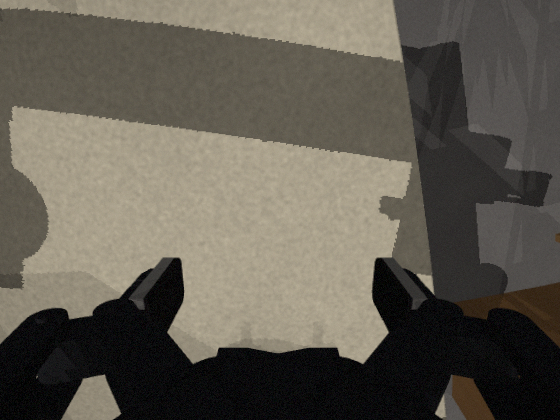

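The moves were refused because all six keys are needed. The wrist picture shows bare table with the open fingers at (165,275) and (390,275).

Request:
apply_moves --deltas '[{"x": 0.4,"y": -0.4,"z": 1,"ax": 0,"ay": 0,"az": 0},{"x": 0.7,"y": -0.6,"z": 1,"ax": 0,"ay": 0,"az": 0},{"x": 0.8,"y": -0.7,"z": 1,"ax": 0,"ay": 0,"az": 0},{"x": 0.8,"y": -0.7,"z": 1,"ax": 0,"ay": 0,"az": 0},{"x": 0.8,"y": -0.7,"z": 1,"ax": 0,"ay": 0,"az": 0}]'

```text
t: 2.67
eef_pos: [0.2323, 0.5039, 0.324]
tcp_rot: [0.379, 3.119, -0.0]
ft_force: [0.9, -0.3, -0.4]
opening: 0.0854
finger_force: 0.0
```

Request:
apply_moves --deltas '[{"x": 0.8,"y": -0.8,"z": 0.8,"ax": 0,"ay": 0,"az": 0},{"x": 0.8,"y": -0.8,"z": 0.8,"ax": 0,"ay": 0,"az": 0},{"x": 0.8,"y": -0.8,"z": 0.8,"ax": 0,"ay": 0,"az": 0},{"x": 0.8,"y": -0.8,"z": 0.8,"ax": 0,"ay": 0,"az": 0},{"x": 0.8,"y": -0.8,"z": 0.8,"ax": 0,"ay": 0,"az": 0}]'

```text
t: 3.08
eef_pos: [0.3324, 0.4037, 0.4239]
tcp_rot: [0.38, 3.118, 0.0]
ft_force: [0.2, 0.7, 0.6]
opening: 0.0853
finger_force: 0.0
```

Request:
apply_moves --deltas '[{"x": 0.8,"y": -0.8,"z": 0.2,"ax": 0,"ay": 0,"az": 0},{"x": 0.8,"y": -0.8,"z": 0.2,"ax": 0,"ay": 0,"az": 0},{"x": 0.8,"y": -0.8,"z": 0.2,"ax": 0,"ay": 0,"az": 0},{"x": 0.8,"y": -0.8,"z": 0.2,"ax": 0,"ay": 0,"az": 0},{"x": 0.8,"y": -0.8,"z": 0.2,"ax": 0,"ay": 0,"az": 0}]'

```text
t: 3.5
eef_pos: [0.4325, 0.3037, 0.4482]
tcp_rot: [0.38, 3.118, 0.0]
ft_force: [0.3, -0.1, 0.0]
opening: 0.0855
finger_force: 0.0
```

Request:
apply_moves --deltas '[{"x": 0.8,"y": -0.7,"z": 0,"ax": 0,"ay": 0,"az": 0},{"x": 0.8,"y": -0.7,"z": 0,"ax": 0,"ay": 0,"az": 0},{"x": 0.8,"y": -0.7,"z": 0,"ax": 0,"ay": 0,"az": 0},{"x": 0.5,"y": -0.5,"z": 0,"ax": 0,"ay": 0,"az": 0},{"x": 0,"y": 0,"z": 0,"ax": 0,"ay": 0,"az": 0}]'

```text
t: 3.92
eef_pos: [0.5066, 0.2374, 0.4471]
tcp_rot: [0.386, 3.117, -0.002]
ft_force: [-0.4, -0.2, -0.2]
opening: 0.0855
finger_force: 0.0
```

```bash

python3 - <<'E'
from h import *
st()
f=grab('wrist','w2')
import pickle; pickle.dump(f,open('w2.pkl','wb'))
for q,z in [('door_bar',.285),('panel_top',.245),('cap_top',.315)]:
    for r in env.spot_point('wrist',q)[:2]: print(q,round(r['score'],2),np.round(r['position'],3),atz(f,r['position'],z))
E
```

```text
t 3.92 tcp [0.5066 0.2374 0.4471] yaw 75.89 tz [ 0.0002 -0.0016 -1.    ] F [-0.4291 -0.2074 -0.1818] open 0.0855 ff 0.0 q [ 0.3159  0.1772  1.1732 -0.0017  1.7914 -1.009 ]
door_bar 0.56 [0.588 0.507] [0.5485 0.2831 0.285 ]
panel_top 0.9 [0.581 0.492] [0.552  0.2844 0.245 ]
panel_top 0.53 [0.588 0.515] [0.5654 0.2864 0.245 ]
cap_top 0.62 [0.755 0.365] [0.5026 0.3808 0.315 ]
```

View pics/w2.png

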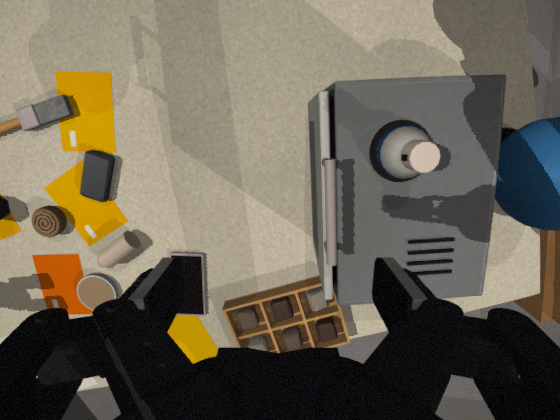

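The wrist picture shows the bar from about (326,158) to (332,265), the cap at (424,156), and the roof's back corners at (503,76) and (482,294).

```bash

python3 - <<'E'
from h import *
import pickle
f=pickle.load(open('w2.pkl','rb'))
P=lambda u,v,z: atz(f,(u/560,v/420),z)
a,b=P(327,158,.283),P(332,265,.283); print(a,b,(a+b)/2,np.linalg.norm(a-b),np.degrees(np.arctan2(*(b-a)[[0,1]])))
a,b=P(503,76,.245),P(482,294,.245); print(a,b,np.linalg.norm(a-b),(a+b)/2,np.degrees(np.arctan2((b-a)[1],(b-a)[0])))
c,e=P(320,92,.245),P(328,298,.245); print('panel',c,e,np.linalg.norm(c-e),(c+e)/2,np.degrees(np.arctan2((e-c)[1],(e-c)[0])))
print('slab',P(97,176,.022),'cry',P(118,249,.02),'amm',P(48,221,.027))
E
```

```text
[0.4893 0.2936 0.283 ] [0.6115 0.274  0.283 ] [0.5504 0.2838 0.283 ] 0.12371341987701197 99.09399810354813
[0.4505 0.5161 0.245 ] [0.7255 0.4682 0.245 ] 0.27921562595105615 [0.588  0.4922 0.245 ] -9.88882037046973
panel [0.4204 0.3061 0.245 ] [0.6764 0.2619 0.245 ] 0.25985193865183903 [0.5484 0.284  0.245 ] -9.802904875677388
slab [ 0.4499 -0.1113  0.022 ] cry [ 0.6025 -0.1282  0.02  ] amm [ 0.5091 -0.245   0.027 ]
```

Request:
apply_moves --deltas '[{"x": 0.86,"y": 0.92,"z": -0.5,"ax": 0,"ay": 0,"az": 0.0122},{"x": 0.86,"y": 0.92,"z": -0.5,"ax": 0,"ay": 0,"az": 0},{"x": 0,"y": 0,"z": -0.5,"ax": 0,"ay": 0,"az": 0},{"x": 0,"y": 0,"z": 0,"ax": 0,"ay": 0,"az": 0},{"x": 0,"y": 0,"z": 0,"ax": 0,"ay": 0,"az": 0}]' --hand 0

```text
t: 4.53
eef_pos: [0.5459, 0.2865, 0.4097]
tcp_rot: [-0.258, -3.129, 0.002]
ft_force: [-0.2, -0.3, 0.1]
opening: 0.0428
finger_force: 0.0
```

Request:
apply_moves --deltas '[{"x": 0,"y": 0,"z": -1,"ax": 0,"ay": 0,"az": 0},{"x": 0,"y": 0,"z": -1,"ax": 0,"ay": 0,"az": 0},{"x": 0,"y": 0,"z": -1,"ax": 0,"ay": 0,"az": 0},{"x": 0,"y": 0,"z": -1,"ax": 0,"ay": 0,"az": 0},{"x": 0,"y": 0,"z": 0,"ax": 0,"ay": 0,"az": 0}]'

```text
t: 4.95
eef_pos: [0.544, 0.2848, 0.3069]
tcp_rot: [-0.26, -3.125, 0.005]
ft_force: [-1.4, 0.5, -0.2]
opening: 0.0427
finger_force: 0.0
```

```bash

python3 - <<'E'
from h import *
st()
f=grab('wrist','w3')
for q,z in [('door_bar',.285),('cap_top',.315)]:
    for r in env.spot_point('wrist',q)[:2]: print(q,round(r['score'],2),np.round(r['position'],3),atz(f,r['position'],z))
E
```

```text
t 4.95 tcp [0.544  0.2848 0.3069] yaw 80.49 tz [-0.0065 -0.0026 -1.    ] F [-1.3596  0.4706 -0.2038] open 0.0427 ff 0.0 q [ 0.3699  0.3094  1.3156 -0.0001  1.5236 -1.035 ]
door_bar 0.9 [0.502 0.564] [0.5497 0.2844 0.285 ]
door_bar 0.18 [0.5   0.518] [0.5366 0.2858 0.285 ]
cap_top 0.56 [0.805 0.362] [0.5071 0.3821 0.315 ]
```

View pics/w3.png

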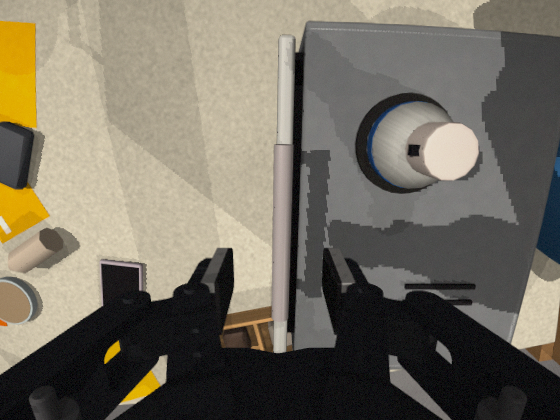

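The bar, in column 283, is centred between the fingers.

Request:
apply_moves --deltas '[{"x": 0.1,"y": 0,"z": -0.5,"ax": 0,"ay": 0,"az": 0},{"x": 0,"y": 0,"z": -0.5,"ax": 0,"ay": 0,"az": 0},{"x": 0,"y": 0,"z": -0.5,"ax": 0,"ay": 0,"az": 0},{"x": 0,"y": 0,"z": 0,"ax": 0,"ay": 0,"az": 0},{"x": 0,"y": 0,"z": 0,"ax": 0,"ay": 0,"az": 0}]'

```text
t: 5.52
eef_pos: [0.5504, 0.2861, 0.2746]
tcp_rot: [0.261, 3.129, 0.001]
ft_force: [-0.3, -0.6, 0.5]
opening: 0.0428
finger_force: 0.0
```

Request:
apply_moves --deltas '[{"x": 0,"y": 0,"z": 0,"ax": 0,"ay": 0,"az": 0},{"x": 0,"y": 0,"z": 0,"ax": 0,"ay": 0,"az": 0},{"x": 0,"y": 0,"z": 0,"ax": 0,"ay": 0,"az": 0},{"x": 0,"y": 0,"z": 0,"ax": 0,"ay": 0,"az": 0},{"x": 0,"y": 0,"z": 0,"ax": 0,"ay": 0,"az": 0}]' --hand -0.45

```text
t: 5.93
eef_pos: [0.5499, 0.2859, 0.2732]
tcp_rot: [0.261, 3.13, 0.0]
ft_force: [-0.0, -0.1, -0.8]
opening: 0.0231
finger_force: 0.0
```

Request:
apply_moves --deltas '[{"x": -0.065,"y": -0.379,"z": -0.046,"ax": 0,"ay": 0,"az": 0},{"x": -0.065,"y": -0.379,"z": -0.046,"ax": 0,"ay": 0,"az": 0},{"x": -0.065,"y": -0.379,"z": -0.046,"ax": 0,"ay": 0,"az": 0},{"x": -0.065,"y": -0.379,"z": -0.046,"ax": 0,"ay": 0,"az": 0},{"x": -0.065,"y": -0.379,"z": -0.046,"ax": 0,"ay": 0,"az": 0}]'

```text
t: 6.35
eef_pos: [0.5413, 0.237, 0.2668]
tcp_rot: [-0.261, -3.13, 0.001]
ft_force: [-0.7, 0.2, -0.5]
opening: 0.0235
finger_force: 0.0
```

Request:
apply_moves --deltas '[{"x": -0.062,"y": -0.363,"z": -0.118,"ax": 0,"ay": 0,"az": 0},{"x": -0.062,"y": -0.363,"z": -0.118,"ax": 0,"ay": 0,"az": 0},{"x": -0.062,"y": -0.363,"z": -0.118,"ax": 0,"ay": 0,"az": 0},{"x": -0.062,"y": -0.363,"z": -0.118,"ax": 0,"ay": 0,"az": 0},{"x": -0.062,"y": -0.363,"z": -0.118,"ax": 0,"ay": 0,"az": 0}]'

```text
t: 6.77
eef_pos: [0.5336, 0.1922, 0.2519]
tcp_rot: [-0.261, -3.131, 0.0]
ft_force: [0.1, 0.1, 0.2]
opening: 0.0234
finger_force: 0.0
```

```bash

python3 - <<'E'
from h import *
st()
w=grab('wrist','w4'); s=grab('side')
for q in ['door_bar','panel_top']:
    for n in ('wrist','side'):
      for r in env.spot_point(n,q)[:2]: print(n,q,round(r['score'],2),np.round(r['position'],3),atz(w if n=='wrist' else s,r['position'],.264))
cv2.imwrite('pics/w4.png',np.hstack([w['image'][:,:,::-1][::2,::2],cv2.resize(s['image'][60:270,140:420,::-1],None,fx=1,fy=1)]))
E
```

```text
t 6.77 tcp [0.5336 0.1922 0.2519] yaw 80.48 tz [-0.0002 -0.0001 -1.    ] F [0.1286 0.1151 0.1696] open 0.0234 ff 0.0 q [ 0.2239  0.267   1.5081 -0.0001  1.3667 -1.1806]
wrist door_bar 0.95 [0.836 0.625] [0.5606 0.2963 0.264 ]
side door_bar 0.86 [0.462 0.343] [0.5674 0.3209 0.264 ]
wrist panel_top 0.6 [0.773 0.568] [0.5423 0.2761 0.264 ]
wrist panel_top 0.58 [0.07  0.751] [0.5537 0.0387 0.264 ]
```

View pics/w4.png

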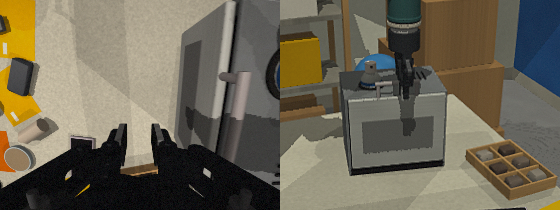

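The bar slipped past the fingertips, which were too high (wrist view: the bar is still shut at about (235,130)). I'll go back and engage it lower.

Request:
apply_moves --deltas '[{"x": 0,"y": 0,"z": 1,"ax": 0,"ay": 0,"az": 0},{"x": 0,"y": 0,"z": 1,"ax": 0,"ay": 0,"az": 0},{"x": 0,"y": 0,"z": 1,"ax": 0,"ay": 0,"az": 0},{"x": 0.1,"y": 0.5,"z": 0,"ax": 0,"ay": 0,"az": 0},{"x": 0.1,"y": 0.8,"z": 0,"ax": 0,"ay": 0,"az": 0}]' --hand 0

```text
t: 7.48
eef_pos: [0.5404, 0.2257, 0.3297]
tcp_rot: [0.262, 3.126, 0.002]
ft_force: [0.1, -0.3, -1.4]
opening: 0.043
finger_force: 0.0
```

Request:
apply_moves --deltas '[{"x": 0.2,"y": 0.9,"z": 0,"ax": 0,"ay": 0,"az": 0},{"x": 0.2,"y": 0.9,"z": 0,"ax": 0,"ay": 0,"az": 0},{"x": 0,"y": 0.6,"z": 0,"ax": 0,"ay": 0,"az": 0},{"x": 0,"y": 0,"z": 0,"ax": 0,"ay": 0,"az": 0},{"x": 0,"y": 0,"z": 0,"ax": 0,"ay": 0,"az": 0}]'

```text
t: 7.9
eef_pos: [0.5484, 0.2863, 0.3267]
tcp_rot: [-0.258, -3.13, 0.001]
ft_force: [0.0, -0.1, 0.4]
opening: 0.0425
finger_force: 0.0
```

Request:
apply_moves --deltas '[{"x": 0,"y": 0,"z": -0.8,"ax": 0,"ay": 0,"az": 0},{"x": 0,"y": 0,"z": -0.8,"ax": 0,"ay": 0,"az": 0},{"x": 0,"y": 0,"z": -0.8,"ax": 0,"ay": 0,"az": 0},{"x": 0,"y": 0,"z": -0.6,"ax": 0,"ay": 0,"az": 0},{"x": 0,"y": 0,"z": 0,"ax": 0,"ay": 0,"az": 0}]'

```text
t: 8.32
eef_pos: [0.5464, 0.2836, 0.2487]
tcp_rot: [-0.261, -3.125, 0.006]
ft_force: [0.0, -1.1, -0.2]
opening: 0.0425
finger_force: 0.0
```

Request:
apply_moves --deltas '[{"x": 0,"y": 0,"z": 0,"ax": 0,"ay": 0,"az": 0},{"x": 0,"y": 0,"z": 0,"ax": 0,"ay": 0,"az": 0},{"x": 0,"y": 0,"z": 0,"ax": 0,"ay": 0,"az": 0},{"x": 0,"y": 0,"z": 0,"ax": 0,"ay": 0,"az": 0},{"x": 0,"y": 0,"z": 0,"ax": 0,"ay": 0,"az": 0}]' --hand -0.5

```text
t: 8.73
eef_pos: [0.5495, 0.2858, 0.2533]
tcp_rot: [0.261, 3.129, 0.001]
ft_force: [0.1, -0.4, 0.1]
opening: 0.0216
finger_force: 0.0
```

Request:
apply_moves --deltas '[{"x": -0.065,"y": -0.379,"z": -0.046,"ax": 0,"ay": 0,"az": 0},{"x": -0.065,"y": -0.379,"z": -0.046,"ax": 0,"ay": 0,"az": 0},{"x": -0.065,"y": -0.379,"z": -0.046,"ax": 0,"ay": 0,"az": 0},{"x": -0.065,"y": -0.379,"z": -0.046,"ax": 0,"ay": 0,"az": 0},{"x": -0.065,"y": -0.379,"z": -0.046,"ax": 0,"ay": 0,"az": 0}]'

```text
t: 9.15
eef_pos: [0.5404, 0.2371, 0.2463]
tcp_rot: [-0.261, -3.131, 0.0]
ft_force: [0.9, 2.5, -1.4]
opening: 0.0211
finger_force: 1.2
```

Request:
apply_moves --deltas '[{"x": -0.062,"y": -0.363,"z": -0.118,"ax": 0,"ay": 0,"az": 0},{"x": -0.062,"y": -0.363,"z": -0.118,"ax": 0,"ay": 0,"az": 0},{"x": -0.062,"y": -0.363,"z": -0.118,"ax": 0,"ay": 0,"az": 0},{"x": -0.062,"y": -0.363,"z": -0.118,"ax": 0,"ay": 0,"az": 0},{"x": -0.062,"y": -0.363,"z": -0.118,"ax": 0,"ay": 0,"az": 0}]'

```text
t: 9.57
eef_pos: [0.5324, 0.1919, 0.2311]
tcp_rot: [-0.261, -3.13, 0.0]
ft_force: [0.1, 3.1, -0.8]
opening: 0.0214
finger_force: 1.1
```

Request:
apply_moves --deltas '[{"x": -0.057,"y": -0.335,"z": -0.186,"ax": 0,"ay": 0,"az": 0},{"x": -0.057,"y": -0.335,"z": -0.186,"ax": 0,"ay": 0,"az": 0},{"x": -0.057,"y": -0.335,"z": -0.186,"ax": 0,"ay": 0,"az": 0},{"x": -0.057,"y": -0.335,"z": -0.186,"ax": 0,"ay": 0,"az": 0},{"x": -0.057,"y": -0.335,"z": -0.186,"ax": 0,"ay": 0,"az": 0}]'

```text
t: 9.98
eef_pos: [0.5255, 0.1503, 0.2078]
tcp_rot: [-0.261, -3.13, 0.0]
ft_force: [1.7, 2.5, -0.7]
opening: 0.0213
finger_force: 0.9
```

Request:
apply_moves --deltas '[{"x": -0.051,"y": -0.296,"z": -0.246,"ax": 0,"ay": 0,"az": 0},{"x": -0.051,"y": -0.296,"z": -0.246,"ax": 0,"ay": 0,"az": 0},{"x": -0.051,"y": -0.296,"z": -0.246,"ax": 0,"ay": 0,"az": 0},{"x": -0.051,"y": -0.296,"z": -0.246,"ax": 0,"ay": 0,"az": 0},{"x": -0.051,"y": -0.296,"z": -0.246,"ax": 0,"ay": 0,"az": 0}]'

```text
t: 10.4
eef_pos: [0.5193, 0.1134, 0.177]
tcp_rot: [-0.261, -3.131, -0.0]
ft_force: [-0.9, 1.9, 0.3]
opening: 0.0215
finger_force: 0.7
```

Request:
apply_moves --deltas '[{"x": -0.042,"y": -0.243,"z": -0.298,"ax": 0,"ay": 0,"az": 0},{"x": -0.042,"y": -0.243,"z": -0.298,"ax": 0,"ay": 0,"az": 0},{"x": -0.042,"y": -0.243,"z": -0.298,"ax": 0,"ay": 0,"az": 0},{"x": -0.042,"y": -0.243,"z": -0.298,"ax": 0,"ay": 0,"az": 0},{"x": -0.042,"y": -0.243,"z": -0.298,"ax": 0,"ay": 0,"az": 0}]'

```text
t: 10.82
eef_pos: [0.5155, 0.0855, 0.141]
tcp_rot: [0.263, 3.128, 0.008]
ft_force: [0.1, 34.5, 35.1]
opening: 0.0214
finger_force: 21.3
```

Request:
apply_moves --deltas '[{"x": -0.03,"y": -0.15,"z": 0,"ax": 0,"ay": 0,"az": 0},{"x": 0,"y": 0,"z": 0,"ax": 0,"ay": 0,"az": 0},{"x": 0,"y": 0,"z": 0,"ax": 0,"ay": 0,"az": 0},{"x": 0,"y": 0,"z": 0,"ax": 0,"ay": 0,"az": 0},{"x": 0,"y": 0,"z": 0,"ax": 0,"ay": 0,"az": 0}]'

```text
t: 11.23
eef_pos: [0.516, 0.0862, 0.141]
tcp_rot: [0.264, 3.126, 0.018]
ft_force: [4.2, 24.3, 0.0]
opening: 0.0213
finger_force: 12.3
```

Request:
apply_moves --deltas '[{"x": 0,"y": 0.2,"z": 0,"ax": 0,"ay": 0,"az": 0},{"x": 0,"y": 0,"z": 0,"ax": 0,"ay": 0,"az": 0},{"x": 0,"y": 0,"z": 0,"ax": 0,"ay": 0,"az": 0},{"x": 0,"y": 0,"z": 0,"ax": 0,"ay": 0,"az": 0},{"x": 0,"y": 0,"z": 0.2,"ax": 0,"ay": 0,"az": 0}]' --hand -0.1

```text
t: 11.65
eef_pos: [0.5125, 0.0842, 0.1446]
tcp_rot: [-0.261, -3.128, 0.001]
ft_force: [0.2, -0.4, -0.5]
opening: 0.0384
finger_force: 0.0
```

Request:
apply_moves --deltas '[{"x": 0,"y": 0,"z": 0.5,"ax": 0,"ay": 0,"az": 0},{"x": 0,"y": 0,"z": 1,"ax": 0,"ay": 0,"az": 0},{"x": 0,"y": 0,"z": 1,"ax": 0,"ay": 0,"az": 0},{"x": 0,"y": 0,"z": 1,"ax": 0,"ay": 0,"az": 0},{"x": 0,"y": -0.5,"z": 1,"ax": 0,"ay": 0,"az": 0}]'

```text
t: 12.07
eef_pos: [0.5132, 0.0731, 0.2594]
tcp_rot: [-0.259, -3.131, -0.001]
ft_force: [0.3, 0.7, -0.3]
opening: 0.0386
finger_force: 0.0
```

Request:
apply_moves --deltas '[{"x": -0.1,"y": -1,"z": 1,"ax": 0,"ay": 0,"az": 0},{"x": -0.2,"y": -1,"z": 1,"ax": 0,"ay": 0,"az": 0},{"x": -0.2,"y": -1,"z": 1,"ax": 0,"ay": 0,"az": 0},{"x": -0.2,"y": -1,"z": 1,"ax": 0,"ay": 0,"az": 0},{"x": -0.2,"y": -1,"z": 1,"ax": 0,"ay": 0,"az": 0}]' --hand 1

```text
t: 12.48
eef_pos: [0.4901, -0.0541, 0.3847]
tcp_rot: [0.261, 3.13, -0.001]
ft_force: [1.5, -0.6, -0.2]
opening: 0.0855
finger_force: 0.0
```

Request:
apply_moves --deltas '[{"x": -0.2,"y": -1,"z": 0,"ax": 0,"ay": 0,"az": 0},{"x": -0.2,"y": -1,"z": 0,"ax": 0,"ay": 0,"az": 0},{"x": -0.2,"y": -1,"z": 0,"ax": 0,"ay": 0,"az": 0},{"x": -0.2,"y": -1,"z": 0,"ax": 0,"ay": 0,"az": 0},{"x": 0,"y": -0.5,"z": 0,"ax": 0,"ay": 0,"az": 0}]'

```text
t: 12.9
eef_pos: [0.4697, -0.168, 0.3834]
tcp_rot: [-0.265, -3.13, 0.003]
ft_force: [0.6, -0.1, 0.4]
opening: 0.0854
finger_force: 0.0
```

```bash
cat >> h.py <<'E'
def rect(f,m,z):
    c=max(cv2.findContours(m.astype(np.uint8),0,2)[0],key=cv2.contourArea)[:,0]
    P=np.array([atz(f,((x+.5)/560,(y+.5)/420),z)[:2] for x,y in c],np.float32)
    (cx,cy),(w,h),a=cv2.minAreaRect(P*1000)
    if w<h: w,h,a=h,w,a+90
    return np.round([cx,cy,w,h,a],1)
E
python3 - <<'E'
from h import *
st()
f=grab('wrist','w5'); s=grab('side'); t=grab('top')
for q,z in [('slab',.022),('crystal',.02),('column',.06),('ammonite',.027)]:
    sp={}
    for n,F in(('wrist',f),('top',t),('side',s)):
        for r in env.spot_point(n,q)[:1]: sp[n]=ray(F,r['position']); print(q,n,round(r['score'],2),np.round(r['position'],3),atz(F,r['position'],z/2))
    if len(sp)>1: print('  tri',tri(list(sp.values())))
    for r in env.cut_out('wrist',q)[:2]: print('   mask',round(r['score'],2),r['region'].sum(),rect(f,r['region'],z))
for q in ('door_bar','panel_top','bin_back'):
    for n,F in(('wrist',f),('top',t),('side',s)):
        for r in env.spot_point(n,q)[:1]: print(q,n,round(r['score'],2),np.round(r['position'],3),atz(F,r['position'],{'d':.173,'p':.155,'b':.193}[q[0]]))
E
```

```text
t 12.9 tcp [ 0.4697 -0.168   0.3834] yaw 80.34 tz [-0.0004 -0.0017 -1.    ] F [ 0.6267 -0.1455  0.3773] open 0.0854 ff 0.0 q [-0.4806  0.0891  1.4207 -0.0017  1.6313 -1.8829]
slab wrist 0.62 [0.544 0.346] [ 0.4478 -0.1205  0.011 ]
slab top 0.56 [0.573 0.579] [ 0.4556 -0.1127  0.011 ]
slab side 0.67 [0.497 0.778] [ 0.449  -0.1135  0.011 ]
  tri (array([ 0.4506, -0.1159,  0.0116]), [np.float64(0.005427594826948697), np.float64(0.00590818680806257), np.float64(0.002500613504045053)])
   mask 0.87 1915 [ 449.6 -118.2   94.1   56.6  147.8]
crystal wrist 0.83 [0.553 0.565] [ 0.6124 -0.1352  0.01  ]
crystal top 0.81 [0.588 0.466] [ 0.6082 -0.1427  0.01  ]
crystal side 0.72 [0.618 0.74 ] [ 0.6167 -0.1224  0.01  ]
  tri (array([ 0.6055, -0.1385,  0.0274]), [np.float64(0.002602063396983065), np.float64(0.002089139911207901), np.float64(0.0008197515689975168)])
   mask 0.86 1144 [ 610.4 -135.8   95.5   47.1  112.9]
column wrist 0.78 [0.29  0.422] [ 0.4574 -0.3652  0.03  ]
column top 0.74 [0.718 0.58 ] [ 0.451  -0.3649  0.03  ]
column side 0.86 [0.592 0.961] [ 0.4527 -0.3653  0.03  ]
  tri (arra
[... 376 characters left out ...]
 (array([ 0.5066, -0.2486,  0.0077]), [np.float64(0.002893637656588157), np.float64(0.011185494914582952), np.float64(0.008604828606974558)])
   mask 0.85 1130 [ 509.9 -252.8   63.8   63.    80.2]
door_bar wrist 0.62 [0.87  0.434] [0.5164 0.0893 0.173 ]
door_bar top 0.7 [0.45  0.522] [0.5103 0.0983 0.173 ]
door_bar side 0.63 [0.488 0.516] [0.517  0.0868 0.173 ]
panel_top wrist 0.61 [0.887 0.417] [0.5143 0.1143 0.155 ]
panel_top top 0.8 [0.438 0.519] [0.5167 0.1189 0.155 ]
panel_top side 0.93 [0.478 0.514] [0.5171 0.125  0.155 ]
bin_back wrist 0.5 [0.961 0.394] [0.5003 0.1414 0.193 ]
bin_back top 0.78 [0.33  0.488] [0.5492 0.2843 0.193 ]
bin_back side 0.66 [0.46  0.416] [0.5476 0.2789 0.193 ]
```

View pics/w5.png

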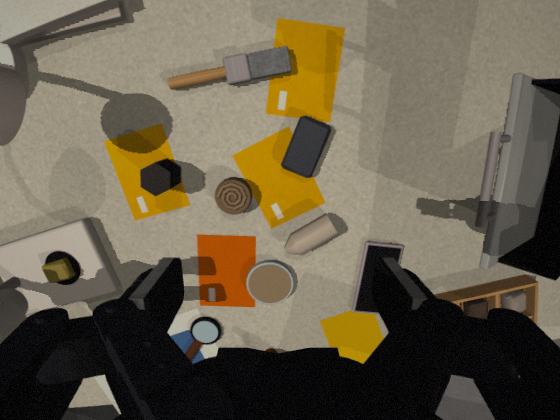

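The view shows the slab at (306,147), ammonite (233,196), crystal (311,234), column (160,177) and the door open at the right. First I'll pick up the slab.

Request:
apply_moves --deltas '[{"x": -0.2,"y": 0.5,"z": -1,"ax": 0,"ay": 0,"az": -0.0155},{"x": -0.2,"y": 0.5,"z": -1,"ax": 0,"ay": 0,"az": -0.0155},{"x": -0.2,"y": 0.5,"z": -1,"ax": 0,"ay": 0,"az": -0.0155},{"x": -0.2,"y": 0.55,"z": -1,"ax": 0,"ay": 0,"az": -0.0155},{"x": 0,"y": 0,"z": -1,"ax": 0,"ay": 0,"az": 0}]'

```text
t: 14.72
eef_pos: [0.4497, -0.1117, 0.2571]
tcp_rot: [-0.868, -3.019, -0.002]
ft_force: [-0.7, 0.7, -1.1]
opening: 0.0854
finger_force: 0.0
```

Request:
apply_moves --deltas '[{"x": 0,"y": 0,"z": -1,"ax": 0,"ay": 0,"az": 0},{"x": 0,"y": 0,"z": -1,"ax": 0,"ay": 0,"az": 0},{"x": 0,"y": 0,"z": -1,"ax": 0,"ay": 0,"az": 0},{"x": 0,"y": 0,"z": -1,"ax": 0,"ay": 0,"az": 0},{"x": 0,"y": 0,"z": 0,"ax": 0,"ay": 0,"az": 0}]'

```text
t: 15.13
eef_pos: [0.4476, -0.1125, 0.1541]
tcp_rot: [-0.86, -3.013, -0.001]
ft_force: [-0.7, 0.1, -0.3]
opening: 0.0852
finger_force: 0.0
```

```bash
python3 - <<'E'
from h import *
st()
f=grab('wrist')
for r in env.cut_out('wrist','slab')[:2]: print('   mask',round(r['score'],2),r['region'].sum(),rect(f,r['region'],.022))
E
```

```text
t 15.13 tcp [ 0.4476 -0.1125  0.1541] yaw 58.16 tz [-0.0074  0.003  -1.    ] F [-0.6835  0.1438 -0.283 ] open 0.0852 ff 0.0 q [-0.396   0.2145  1.847  -0.0001  1.0881 -1.411 ]
```

Request:
apply_moves --deltas '[{"x": 0,"y": -0.2,"z": -1,"ax": 0,"ay": 0,"az": 0},{"x": 0,"y": 0,"z": -1,"ax": 0,"ay": 0,"az": 0},{"x": 0,"y": 0,"z": -1,"ax": 0,"ay": 0,"az": 0},{"x": 0,"y": 0,"z": -1,"ax": 0,"ay": 0,"az": 0},{"x": 0,"y": 0,"z": -0.7,"ax": 0,"ay": 0,"az": 0}]'

```text
t: 15.65
eef_pos: [0.4525, -0.1196, 0.0408]
tcp_rot: [0.861, 3.019, -0.001]
ft_force: [-0.6, -0.2, 0.3]
opening: 0.0854
finger_force: 0.0
```

Request:
apply_moves --deltas '[{"x": 0,"y": 0,"z": -0.5,"ax": 0,"ay": 0,"az": 0},{"x": 0,"y": 0,"z": -0.5,"ax": 0,"ay": 0,"az": 0},{"x": 0,"y": 0,"z": -0.35,"ax": 0,"ay": 0,"az": 0},{"x": 0,"y": 0,"z": 0,"ax": 0,"ay": 0,"az": 0},{"x": 0,"y": 0,"z": 0,"ax": 0,"ay": 0,"az": 0}]'

```text
t: 16.07
eef_pos: [0.452, -0.1193, 0.0075]
tcp_rot: [0.861, 3.02, -0.0]
ft_force: [0.0, 0.2, 0.3]
opening: 0.0855
finger_force: 0.0
```

```bash
python3 - <<'E'
from h import *
st()
f=grab('wrist','w6')
E
```

```text
t 16.07 tcp [ 0.452  -0.1193  0.0075] yaw 58.16 tz [ 0.0011 -0.0006 -1.    ] F [0.0038 0.1555 0.2934] open 0.0855 ff 0.0 q [-0.4059  0.4506  1.9855 -0.0002  0.7042 -1.4209]
```

View pics/w6.png

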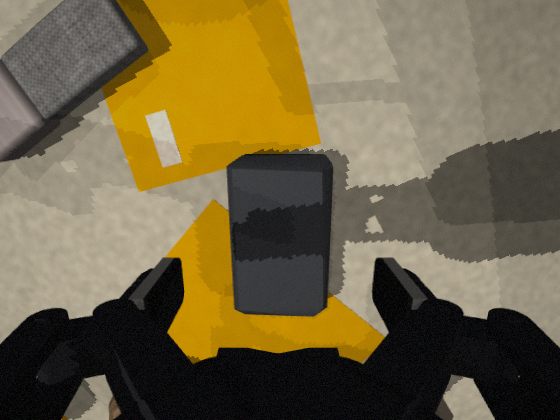

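The slab, centred near (281,235), is straight between the fingers.

Request:
apply_moves --deltas '[{"x": 0,"y": 0,"z": -0.2,"ax": 0,"ay": 0,"az": 0},{"x": 0,"y": 0,"z": -0.1,"ax": 0,"ay": 0,"az": 0},{"x": 0,"y": 0,"z": 0,"ax": 0,"ay": 0,"az": 0},{"x": 0,"y": 0,"z": 0,"ax": 0,"ay": 0,"az": 0},{"x": 0,"y": 0,"z": 0,"ax": 0,"ay": 0,"az": 0}]'

```text
t: 16.53
eef_pos: [0.451, -0.1189, -0.0006]
tcp_rot: [0.862, 3.021, -0.0]
ft_force: [0.3, -0.3, -0.2]
opening: 0.0854
finger_force: 0.0
```

Request:
apply_moves --deltas '[{"x": 0,"y": 0,"z": 0,"ax": 0,"ay": 0,"az": 0},{"x": 0,"y": 0,"z": 0,"ax": 0,"ay": 0,"az": 0},{"x": 0,"y": 0,"z": 0,"ax": 0,"ay": 0,"az": 0},{"x": 0,"y": 0,"z": 0,"ax": 0,"ay": 0,"az": 0},{"x": 0,"y": 0,"z": 0,"ax": 0,"ay": 0,"az": 0}]' --hand -1

```text
t: 16.95
eef_pos: [0.451, -0.1189, -0.0007]
tcp_rot: [0.862, 3.021, -0.0]
ft_force: [-0.7, 0.2, 0.4]
opening: 0.0259
finger_force: 0.0
```

Request:
apply_moves --deltas '[{"x": 0,"y": 0,"z": 0.3,"ax": 0,"ay": 0,"az": 0},{"x": 0,"y": 0,"z": 0.7,"ax": 0,"ay": 0,"az": 0},{"x": 0,"y": 0,"z": 1,"ax": 0,"ay": 0,"az": 0},{"x": 0,"y": 0,"z": 1,"ax": 0,"ay": 0,"az": 0},{"x": 0,"y": 0,"z": 1,"ax": 0,"ay": 0,"az": 0}]'

```text
t: 17.37
eef_pos: [0.4506, -0.1187, 0.1007]
tcp_rot: [-0.862, -3.021, 0.0]
ft_force: [0.0, 0.1, 0.1]
opening: -0.0001
finger_force: 0.0
```

The fingers closed above the slab, so the tips sit higher than I assumed. I'll compare the TCP projection with the picture.

```bash
python3 - <<'E'
from h import *
s=st()
f=grab('wrist'); S=grab('side')
R=cv2.Rodrigues(np.array(s['tcp_rot'],float))[0]; p=np.array(s['eef_pos'])
im=f['image'][:,:,::-1].copy(); sm=S['image'][:,:,::-1].copy()
for k,c in ((0,(0,0,255)),(-.01,(0,255,0)),(-.02,(255,0,0)),(-.03,(255,255,255))):
    for I,F in((im,f),(sm,S)):
        u=proj(F,p+R[:,2]*k); print(k,u); cv2.circle(I,tuple(int(round(v)) for v in u),1,c,-1)
for r in env.cut_out('wrist','slab')[:1]: print(r['score'],rect(f,r['region'],.022))
u=proj(S,p).astype(int)
a=cv2.resize(im[200:420,130:430],None,fx=1.33,fy=1.33); b=cv2.resize(sm[u[1]-55:u[1]+55,u[0]-55:u[0]+55],(293,293),interpolation=0)
cv2.imwrite('pics/w7.png',np.hstack([a[:292],b[:292]]))
E
```

```text
t 17.37 tcp [ 0.4506 -0.1187  0.1007] yaw 58.16 tz [-0.0006  0.0001 -1.    ] F [0.035  0.0887 0.1126] open -0.0001 ff 0.0 q [-0.4059  0.2912  1.9057 -0.0001  0.9454 -1.4209]
0 [280.5998 239.4014]
0 [280.4903 297.0724]
-0.01 [280.7631 245.7501]
-0.01 [280.5494 293.4463]
-0.02 [280.9449 252.8227]
-0.02 [280.6091 289.7834]
-0.03 [281.1485 260.7492]
-0.03 [280.6693 286.0831]
0.67 [ 449.5 -117.9   95.3   55.9  149. ]
```

View pics/w7.png

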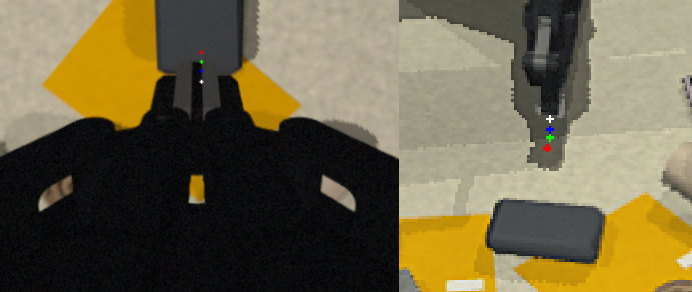

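The real tips are about 29 mm above the reported TCP: in the side view the tip meets the −30 mm mark. I'll use that offset and go lower.

Request:
apply_moves --deltas '[{"x": 0,"y": 0,"z": 0,"ax": 0,"ay": 0,"az": 0},{"x": 0,"y": 0,"z": 0,"ax": 0,"ay": 0,"az": 0},{"x": 0,"y": 0,"z": 0,"ax": 0,"ay": 0,"az": 0},{"x": 0,"y": 0,"z": -0.6,"ax": 0,"ay": 0,"az": 0},{"x": 0,"y": 0,"z": -1,"ax": 0,"ay": 0,"az": 0}]' --hand 1

```text
t: 17.93
eef_pos: [0.4526, -0.1196, 0.0598]
tcp_rot: [0.861, 3.018, -0.001]
ft_force: [-0.1, 0.4, -1.0]
opening: 0.0603
finger_force: 0.0
```

Request:
apply_moves --deltas '[{"x": 0,"y": 0,"z": -1,"ax": 0,"ay": 0,"az": 0},{"x": 0,"y": 0,"z": -1,"ax": 0,"ay": 0,"az": 0},{"x": 0,"y": 0,"z": -0.6,"ax": 0,"ay": 0,"az": 0},{"x": 0,"y": 0,"z": -0.3,"ax": 0,"ay": 0,"az": 0},{"x": 0,"y": 0,"z": 0,"ax": 0,"ay": 0,"az": 0}]'

```text
t: 18.35
eef_pos: [0.4491, -0.1181, -0.0153]
tcp_rot: [-0.861, -3.016, -0.001]
ft_force: [-0.9, 0.0, -0.4]
opening: 0.0851
finger_force: 0.0
```

Request:
apply_moves --deltas '[{"x": 0,"y": 0,"z": -0.2,"ax": 0,"ay": 0,"az": 0},{"x": 0,"y": 0,"z": -0.2,"ax": 0,"ay": 0,"az": 0},{"x": 0,"y": 0,"z": -0.2,"ax": 0,"ay": 0,"az": 0},{"x": 0,"y": 0,"z": -0.2,"ax": 0,"ay": 0,"az": 0},{"x": 0,"y": 0,"z": 0,"ax": 0,"ay": 0,"az": 0}]'

```text
t: 18.77
eef_pos: [0.4508, -0.1188, -0.0337]
tcp_rot: [-0.862, -3.021, 0.0]
ft_force: [-0.3, 0.5, 0.2]
opening: 0.0855
finger_force: 0.0
```

Request:
apply_moves --deltas '[{"x": 0,"y": 0,"z": 0,"ax": 0,"ay": 0,"az": 0},{"x": 0,"y": 0,"z": 0,"ax": 0,"ay": 0,"az": 0},{"x": 0,"y": 0,"z": 0,"ax": 0,"ay": 0,"az": 0},{"x": 0,"y": 0,"z": 0,"ax": 0,"ay": 0,"az": 0},{"x": 0,"y": 0,"z": 0,"ax": 0,"ay": 0,"az": 0}]' --hand -1

```text
t: 19.18
eef_pos: [0.4513, -0.1189, -0.0326]
tcp_rot: [0.861, 3.02, -0.0]
ft_force: [0.0, 0.2, 5.4]
opening: 0.0547
finger_force: 63.8
```

Request:
apply_moves --deltas '[{"x": 0,"y": 0,"z": 0.3,"ax": 0,"ay": 0,"az": 0},{"x": 0,"y": 0,"z": 0.7,"ax": 0,"ay": 0,"az": 0},{"x": 0,"y": 0,"z": 1,"ax": 0,"ay": 0,"az": 0},{"x": 0,"y": 0,"z": 1,"ax": 0,"ay": 0,"az": 0},{"x": 0,"y": 0,"z": 1,"ax": 0,"ay": 0,"az": 0}]'

```text
t: 19.6
eef_pos: [0.4502, -0.1186, 0.068]
tcp_rot: [-0.861, -3.02, 0.0]
ft_force: [-0.1, -0.0, -2.8]
opening: 0.0547
finger_force: 64.2
```

Request:
apply_moves --deltas '[{"x": 0,"y": 0.5,"z": 1,"ax": 0,"ay": 0,"az": 0},{"x": 0,"y": 0.5,"z": 1,"ax": 0,"ay": 0,"az": 0.0155},{"x": 0,"y": 0.5,"z": 1,"ax": 0,"ay": 0,"az": 0.0155},{"x": 0,"y": 0.5,"z": 1,"ax": 0,"ay": 0,"az": 0.0155},{"x": 0,"y": 0.5,"z": 1,"ax": 0,"ay": 0,"az": 0.0155}]'

```text
t: 20.02
eef_pos: [0.4499, -0.0556, 0.1933]
tcp_rot: [-0.253, -3.131, 0.0]
ft_force: [-0.1, -0.2, -2.7]
opening: 0.0545
finger_force: 64.3
```

Request:
apply_moves --deltas '[{"x": 0.1,"y": 0.9,"z": 0.5,"ax": 0,"ay": 0,"az": 0},{"x": 0.1,"y": 0.9,"z": 0.5,"ax": 0,"ay": 0,"az": 0},{"x": 0.1,"y": 0.9,"z": 0,"ax": 0,"ay": 0,"az": 0},{"x": 0.1,"y": 0.9,"z": 0,"ax": 0,"ay": 0,"az": 0},{"x": 0.1,"y": 0.9,"z": 0,"ax": 0,"ay": 0,"az": 0}]'

```text
t: 20.43
eef_pos: [0.4628, 0.0572, 0.2174]
tcp_rot: [0.261, 3.131, -0.0]
ft_force: [-0.2, -0.2, -3.2]
opening: 0.0545
finger_force: 64.4
```

Request:
apply_moves --deltas '[{"x": 0.1,"y": 0.9,"z": 0,"ax": 0,"ay": 0,"az": 0},{"x": 0.1,"y": 0.9,"z": 0,"ax": 0,"ay": 0,"az": 0},{"x": 0.1,"y": 0.9,"z": 0,"ax": 0,"ay": 0,"az": 0},{"x": 0.1,"y": 0.9,"z": 0,"ax": 0,"ay": 0,"az": 0},{"x": 0.1,"y": 0.9,"z": 0,"ax": 0,"ay": 0,"az": 0}]'

```text
t: 20.85
eef_pos: [0.4751, 0.1696, 0.2169]
tcp_rot: [-0.26, -3.13, 0.001]
ft_force: [0.0, -0.1, -2.3]
opening: 0.0548
finger_force: 70.7
```

Request:
apply_moves --deltas '[{"x": 0.2,"y": 0.8,"z": 0,"ax": 0,"ay": 0,"az": 0},{"x": 0,"y": 0.5,"z": 0,"ax": 0,"ay": 0,"az": 0},{"x": 0,"y": 0,"z": 0,"ax": 0,"ay": 0,"az": 0},{"x": 0,"y": 0,"z": 0,"ax": 0,"ay": 0,"az": 0},{"x": 0,"y": 0,"z": 0,"ax": 0,"ay": 0,"az": 0}]'

```text
t: 21.27
eef_pos: [0.4803, 0.2002, 0.2166]
tcp_rot: [-0.26, -3.13, 0.002]
ft_force: [-0.4, -0.3, -3.0]
opening: 0.0545
finger_force: 70.9
```

```bash
python3 - <<'E'
from h import *
s=st()
f=grab('wrist','w8')
for q,z in (('panel_top',.155),('bin_back',.193),('door_bar',.173)):
    for r in env.spot_point('wrist',q)[:1]: print(q,r['score'],r['position'],atz(f,r['position'],z))
E
```

```text
t 21.27 tcp [0.4803 0.2002 0.2166] yaw 80.49 tz [-0.0009 -0.0011 -1.    ] F [-0.3967 -0.3168 -3.0455] open 0.0545 ff 70.85025787353516 q [ 0.2628  0.227   1.6537 -0.0008  1.262  -1.1417]
bin_back 0.82 [0.7511, 0.714] [0.5506 0.2902 0.193 ]
door_bar 0.58 [0.26, 0.6679] [0.5122 0.0902 0.173 ]
```

View pics/w8.png

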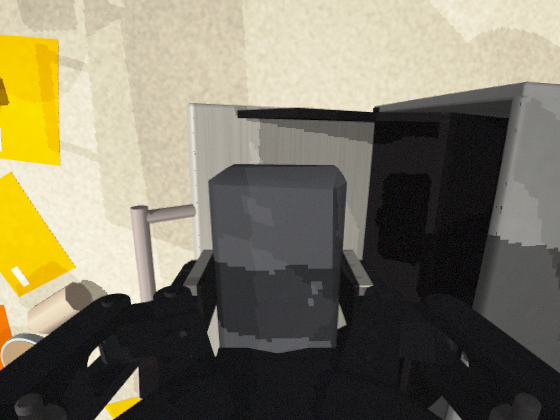

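The slab is held level over the bin, with its top edge at row 165 and the bin end wall at row 112. I'll lower and release it.

Request:
apply_moves --deltas '[{"x": 0.4,"y": 0.6,"z": -0.4,"ax": 0,"ay": 0,"az": 0},{"x": 0,"y": 0,"z": -1,"ax": 0,"ay": 0,"az": 0},{"x": 0,"y": 0,"z": -1,"ax": 0,"ay": 0,"az": 0},{"x": 0,"y": 0,"z": -1,"ax": 0,"ay": 0,"az": 0},{"x": 0,"y": 0,"z": -0.5,"ax": 0,"ay": 0,"az": 0}]'

```text
t: 21.88
eef_pos: [0.4893, 0.215, 0.1166]
tcp_rot: [-0.262, -3.127, 0.003]
ft_force: [-0.3, -0.4, -3.1]
opening: 0.0545
finger_force: 70.8
```

Request:
apply_moves --deltas '[{"x": 0,"y": 0,"z": -0.4,"ax": 0,"ay": 0,"az": 0},{"x": 0,"y": 0,"z": 0,"ax": 0,"ay": 0,"az": 0},{"x": 0,"y": 0,"z": 0,"ax": 0,"ay": 0,"az": 0},{"x": 0,"y": 0,"z": 0,"ax": 0,"ay": 0,"az": 0},{"x": 0,"y": 0,"z": 0,"ax": 0,"ay": 0,"az": 0}]'

```text
t: 22.3
eef_pos: [0.4922, 0.2164, 0.1105]
tcp_rot: [0.261, 3.128, 0.001]
ft_force: [0.4, 0.8, -2.6]
opening: 0.0544
finger_force: 70.8
```

Request:
apply_moves --deltas '[{"x": 0,"y": 0,"z": 0,"ax": 0,"ay": 0,"az": 0},{"x": 0,"y": 0,"z": 0,"ax": 0,"ay": 0,"az": 0},{"x": 0,"y": 0,"z": 0,"ax": 0,"ay": 0,"az": 0},{"x": 0,"y": 0,"z": 0.3,"ax": 0,"ay": 0,"az": 0},{"x": 0,"y": 0,"z": 0.7,"ax": 0,"ay": 0,"az": 0}]' --hand 0.8

```text
t: 22.72
eef_pos: [0.4893, 0.2156, 0.1333]
tcp_rot: [-0.26, -3.127, 0.002]
ft_force: [-0.1, 0.3, 0.9]
opening: 0.0768
finger_force: 0.0
```

Request:
apply_moves --deltas '[{"x": 0,"y": 0,"z": 1,"ax": 0,"ay": 0,"az": 0},{"x": 0,"y": 0,"z": 1,"ax": 0,"ay": 0,"az": 0},{"x": 0,"y": 0,"z": 1,"ax": 0,"ay": 0,"az": 0},{"x": 0,"y": 0,"z": 1,"ax": 0,"ay": 0,"az": 0},{"x": 0,"y": 0,"z": 1,"ax": 0,"ay": 0,"az": 0}]' --hand 1

```text
t: 23.13
eef_pos: [0.4908, 0.2161, 0.2614]
tcp_rot: [0.261, 3.13, 0.0]
ft_force: [0.0, 0.7, 0.1]
opening: 0.0857
finger_force: 0.0
```

Request:
apply_moves --deltas '[{"x": 0.2,"y": -0.8,"z": 0.1,"ax": 0,"ay": 0,"az": -0.0105},{"x": 0.3,"y": -0.95,"z": 0,"ax": 0,"ay": 0,"az": -0.0105},{"x": 0.3,"y": -0.95,"z": 0,"ax": 0,"ay": 0,"az": -0.0105},{"x": 0.3,"y": -0.95,"z": 0,"ax": 0,"ay": 0,"az": -0.0105},{"x": 0.3,"y": -0.95,"z": 0,"ax": 0,"ay": 0,"az": -0.0105}]'

```text
t: 23.55
eef_pos: [0.5262, 0.1002, 0.2628]
tcp_rot: [0.775, 3.043, 0.0]
ft_force: [1.2, -0.3, -0.7]
opening: 0.0856
finger_force: 0.0
```

Request:
apply_moves --deltas '[{"x": 0.33,"y": -0.95,"z": 0,"ax": 0,"ay": 0,"az": -0.0105},{"x": 0.33,"y": -0.95,"z": 0,"ax": 0,"ay": 0,"az": -0.0105},{"x": 0.33,"y": -0.95,"z": 0,"ax": 0,"ay": 0,"az": -0.0105},{"x": 0.33,"y": -0.95,"z": 0,"ax": 0,"ay": 0,"az": -0.0105},{"x": 0.33,"y": -0.95,"z": 0,"ax": 0,"ay": 0,"az": -0.0105}]'

```text
t: 23.97
eef_pos: [0.5675, -0.0189, 0.2626]
tcp_rot: [1.265, 2.875, 0.0]
ft_force: [1.1, -0.0, 0.2]
opening: 0.0853
finger_force: 0.0
```

Request:
apply_moves --deltas '[{"x": 0.33,"y": -0.95,"z": 0,"ax": 0,"ay": 0,"az": -0.0105},{"x": 0.33,"y": -0.95,"z": 0,"ax": 0,"ay": 0,"az": -0.0105},{"x": 0.33,"y": -0.95,"z": 0,"ax": 0,"ay": 0,"az": -0.0105},{"x": 0.33,"y": -0.95,"z": 0,"ax": 0,"ay": 0,"az": -0.0105},{"x": 0.33,"y": -0.95,"z": 0,"ax": 0,"ay": 0,"az": -0.0105}]'

```text
t: 24.38
eef_pos: [0.6088, -0.1376, 0.2626]
tcp_rot: [1.72, 2.628, 0.0]
ft_force: [-0.2, 0.6, -0.2]
opening: 0.0856
finger_force: 0.0
```

Request:
apply_moves --deltas '[{"x": 0,"y": 0,"z": -0.4,"ax": 0,"ay": 0,"az": 0},{"x": 0,"y": 0,"z": 0,"ax": 0,"ay": 0,"az": 0},{"x": 0,"y": 0,"z": 0,"ax": 0,"ay": 0,"az": 0},{"x": 0,"y": 0,"z": 0,"ax": 0,"ay": 0,"az": 0},{"x": 0,"y": 0,"z": 0,"ax": 0,"ay": 0,"az": 0}]'

```text
t: 24.8
eef_pos: [0.6083, -0.1353, 0.2523]
tcp_rot: [1.714, 2.633, 0.0]
ft_force: [-0.3, 0.1, -0.6]
opening: 0.0855
finger_force: 0.0
```

```bash
cat >> h.py <<'E'
def look(q,z,cams=('wrist','top')):
    s=st(); fr={n:grab(n) for n in cams}; sp=[]
    for n in cams:
        r=env.spot_point(n,q)[:1]
        if r: sp.append(ray(fr[n],r[0]['position'])); print(n,'spot',round(r[0]['score'],2),np.round(r[0]['position'],3),atz(fr[n],r[0]['position'],z/2))
        for r in env.cut_out(n,q)[:1]: print(n,'mask',round(r['score'],2),r['region'].sum(),rect(fr[n],r['region'],z))
    if len(sp)>1: print('tri',tri(sp))
E
python3 -c "
from h import *
look('crystal',.0205)
look('slab',.1)"
```

```text
t 24.8 tcp [ 0.6083 -0.1353  0.2523] yaw 23.87 tz [ 0.0002  0.0001 -1.    ] F [-0.3455  0.1457 -0.6058] open 0.0855 ff 0.0 q [-0.3298  0.3508  1.3849  0.0002  1.4057 -0.7464]
wrist spot 0.69 [0.494 0.422] [ 0.6076 -0.1405  0.0102]
wrist mask 0.71 2262 [ 607.8 -137.1   97.7   42.   112.1]
top spot 0.71 [0.648 0.54 ] [ 0.5077 -0.246   0.0103]
top mask 0.8 233 [ 608.3 -148.7   75.2   42.9  116.5]
tri (array([ 0.5905, -0.2542, -0.341 ]), [np.float64(0.07139474032430135), np.float64(0.0713947403243013)])
t 25.1 tcp [ 0.6085 -0.1361  0.252 ] yaw 23.81 tz [ 0.0002 -0.0002 -1.    ] F [ 0.3933  0.2572 -0.2007] open 0.0856 ff 0.0 q [-0.3307  0.3515  1.3845 -0.0001  1.4053 -0.7463]
top spot 0.57 [0.34  0.536] [0.5103 0.2906 0.05  ]
top mask 0.63 473 [495.9 275.5  91.   49.  171.8]
```

Request:
apply_moves --deltas '[{"x": 0,"y": 0,"z": -1,"ax": 0,"ay": 0,"az": -0.004},{"x": 0,"y": 0,"z": -1,"ax": 0,"ay": 0,"az": 0},{"x": 0,"y": 0,"z": -1,"ax": 0,"ay": 0,"az": 0},{"x": 0,"y": 0,"z": -1,"ax": 0,"ay": 0,"az": 0},{"x": 0,"y": 0,"z": -1,"ax": 0,"ay": 0,"az": 0}]'

```text
t: 25.82
eef_pos: [0.6086, -0.1365, 0.1258]
tcp_rot: [1.749, 2.609, 0.0]
ft_force: [0.1, 0.7, 0.7]
opening: 0.0856
finger_force: 0.0
```

Request:
apply_moves --deltas '[{"x": 0,"y": 0,"z": -1,"ax": 0,"ay": 0,"az": 0},{"x": 0,"y": 0,"z": -1,"ax": 0,"ay": 0,"az": 0},{"x": 0,"y": 0,"z": -1,"ax": 0,"ay": 0,"az": 0},{"x": 0,"y": 0,"z": -1,"ax": 0,"ay": 0,"az": 0},{"x": 0,"y": 0,"z": -0.5,"ax": 0,"ay": 0,"az": 0}]'

```text
t: 26.23
eef_pos: [0.6066, -0.1358, 0.0113]
tcp_rot: [-1.747, -2.606, 0.002]
ft_force: [-0.5, 0.2, 0.1]
opening: 0.0853
finger_force: 0.0
```

Request:
apply_moves --deltas '[{"x": 0,"y": 0,"z": -0.7,"ax": 0,"ay": 0,"az": 0},{"x": 0,"y": 0,"z": -0.6,"ax": 0,"ay": 0,"az": 0},{"x": 0,"y": 0,"z": -0.4,"ax": 0,"ay": 0,"az": 0},{"x": 0,"y": 0,"z": 0,"ax": 0,"ay": 0,"az": 0},{"x": 0,"y": 0,"z": 0,"ax": 0,"ay": 0,"az": 0}]'

```text
t: 26.65
eef_pos: [0.6085, -0.1364, -0.0282]
tcp_rot: [-1.749, -2.609, 0.0]
ft_force: [0.6, 0.5, 0.0]
opening: 0.0854
finger_force: 0.0
```

Request:
apply_moves --deltas '[{"x": 0,"y": 0,"z": 0,"ax": 0,"ay": 0,"az": 0},{"x": 0,"y": 0,"z": 0,"ax": 0,"ay": 0,"az": 0},{"x": 0,"y": 0,"z": 0,"ax": 0,"ay": 0,"az": 0},{"x": 0,"y": 0,"z": 0,"ax": 0,"ay": 0,"az": 0},{"x": 0,"y": 0,"z": 0,"ax": 0,"ay": 0,"az": 0}]' --hand -1

```text
t: 27.07
eef_pos: [0.6093, -0.1367, -0.0271]
tcp_rot: [1.748, 2.608, 0.001]
ft_force: [-0.2, 0.8, 4.6]
opening: 0.0402
finger_force: 61.5
```

Request:
apply_moves --deltas '[{"x": 0,"y": 0,"z": 0.3,"ax": 0,"ay": 0,"az": 0},{"x": 0,"y": 0,"z": 0.7,"ax": 0,"ay": 0,"az": 0},{"x": 0,"y": 0,"z": 1,"ax": 0,"ay": 0,"az": 0},{"x": 0,"y": 0,"z": 1,"ax": 0,"ay": 0,"az": 0},{"x": 0,"y": 0,"z": 1,"ax": 0,"ay": 0,"az": 0}]'

```text
t: 27.48
eef_pos: [0.6078, -0.1361, 0.0728]
tcp_rot: [-1.748, -2.609, 0.001]
ft_force: [0.3, -0.3, -1.9]
opening: 0.0399
finger_force: 60.8
```

Request:
apply_moves --deltas '[{"x": 0,"y": 0,"z": 1,"ax": 0,"ay": 0,"az": 0.016},{"x": 0,"y": 0,"z": 1,"ax": 0,"ay": 0,"az": 0.016},{"x": 0,"y": 0,"z": 1,"ax": 0,"ay": 0,"az": 0.016},{"x": 0,"y": 0,"z": 1,"ax": 0,"ay": 0,"az": 0.016},{"x": 0,"y": 0,"z": 1,"ax": 0,"ay": 0,"az": 0.016}]'

```text
t: 27.9
eef_pos: [0.6077, -0.1361, 0.1982]
tcp_rot: [-1.037, -2.965, 0.0]
ft_force: [-0.1, 0.0, -2.1]
opening: 0.0405
finger_force: 60.9
```

Request:
apply_moves --deltas '[{"x": -0.05,"y": 0.9,"z": 0.4,"ax": 0,"ay": 0,"az": 0.016},{"x": -0.05,"y": 0.9,"z": 0.4,"ax": 0,"ay": 0,"az": 0.016},{"x": -0.05,"y": 0.9,"z": 0.4,"ax": 0,"ay": 0,"az": 0.016},{"x": -0.05,"y": 0.9,"z": 0.4,"ax": 0,"ay": 0,"az": 0.016},{"x": -0.05,"y": 0.9,"z": 0.4,"ax": 0,"ay": 0,"az": 0.016}]'

```text
t: 28.32
eef_pos: [0.6013, -0.0228, 0.2475]
tcp_rot: [-0.268, -3.13, 0.0]
ft_force: [-0.0, -0.1, -2.1]
opening: 0.0399
finger_force: 60.9
```

Request:
apply_moves --deltas '[{"x": -0.05,"y": 0.95,"z": 0,"ax": 0,"ay": 0,"az": 0},{"x": -0.05,"y": 0.95,"z": 0,"ax": 0,"ay": 0,"az": 0},{"x": -0.05,"y": 0.95,"z": 0,"ax": 0,"ay": 0,"az": 0},{"x": -0.05,"y": 0.95,"z": 0,"ax": 0,"ay": 0,"az": 0},{"x": -0.05,"y": 0.95,"z": 0,"ax": 0,"ay": 0,"az": 0}]'

```text
t: 28.73
eef_pos: [0.5951, 0.096, 0.247]
tcp_rot: [-0.275, -3.129, 0.0]
ft_force: [1.5, 0.8, -1.0]
opening: 0.0398
finger_force: 60.9
```

Request:
apply_moves --deltas '[{"x": -0.05,"y": 0.95,"z": 0,"ax": 0,"ay": 0,"az": 0},{"x": -0.05,"y": 0.95,"z": 0,"ax": 0,"ay": 0,"az": 0},{"x": 0,"y": 0.95,"z": 0,"ax": 0,"ay": 0,"az": 0},{"x": 0,"y": 0.95,"z": 0,"ax": 0,"ay": 0,"az": 0},{"x": 0,"y": 0.6,"z": 0,"ax": 0,"ay": 0,"az": 0}]'

```text
t: 29.15
eef_pos: [0.5926, 0.2071, 0.2469]
tcp_rot: [-0.274, -3.129, -0.001]
ft_force: [0.1, -0.8, -2.2]
opening: 0.04
finger_force: 60.9
```

Request:
apply_moves --deltas '[{"x": 0,"y": 0.15,"z": -1,"ax": 0,"ay": 0,"az": 0},{"x": 0,"y": 0,"z": -1,"ax": 0,"ay": 0,"az": 0},{"x": 0,"y": 0,"z": -0.5,"ax": 0,"ay": 0,"az": 0},{"x": 0,"y": 0,"z": 0,"ax": 0,"ay": 0,"az": 0},{"x": 0,"y": 0,"z": 0,"ax": 0,"ay": 0,"az": 0}]'

```text
t: 29.57
eef_pos: [0.5927, 0.2083, 0.1838]
tcp_rot: [-0.275, -3.128, 0.001]
ft_force: [0.7, -0.2, -1.1]
opening: 0.04
finger_force: 60.8
```

Request:
apply_moves --deltas '[{"x": 0,"y": 0,"z": -0.8,"ax": 0,"ay": 0,"az": 0},{"x": 0,"y": 0,"z": -0.8,"ax": 0,"ay": 0,"az": 0},{"x": 0,"y": 0,"z": -0.8,"ax": 0,"ay": 0,"az": 0},{"x": 0,"y": 0,"z": -0.5,"ax": 0,"ay": 0,"az": 0},{"x": 0,"y": 0,"z": 0,"ax": 0,"ay": 0,"az": 0}]'

```text
t: 29.98
eef_pos: [0.5925, 0.208, 0.1105]
tcp_rot: [-0.276, -3.127, 0.002]
ft_force: [-0.2, 0.2, -1.5]
opening: 0.0401
finger_force: 60.9
```

Request:
apply_moves --deltas '[{"x": 0,"y": 0,"z": 0,"ax": 0,"ay": 0,"az": 0},{"x": 0,"y": 0,"z": 0,"ax": 0,"ay": 0,"az": 0},{"x": 0,"y": 0,"z": 0,"ax": 0,"ay": 0,"az": 0},{"x": 0,"y": 0,"z": 0,"ax": 0,"ay": 0,"az": 0},{"x": 0,"y": 0,"z": 0.6,"ax": 0,"ay": 0,"az": 0}]' --hand 0.6

```text
t: 30.4
eef_pos: [0.5921, 0.2083, 0.1256]
tcp_rot: [-0.275, -3.127, 0.002]
ft_force: [-0.8, 0.6, -0.8]
opening: 0.0685
finger_force: 0.0
```

Request:
apply_moves --deltas '[{"x": 0,"y": 0,"z": 1,"ax": 0,"ay": 0,"az": 0},{"x": 0,"y": 0,"z": 1,"ax": 0,"ay": 0,"az": 0},{"x": 0,"y": 0,"z": 1,"ax": 0,"ay": 0,"az": 0},{"x": 0,"y": 0,"z": 1,"ax": 0,"ay": 0,"az": 0},{"x": 0,"y": 0,"z": 1,"ax": 0,"ay": 0,"az": 0}]' --hand 1

```text
t: 30.82
eef_pos: [0.5937, 0.2087, 0.2541]
tcp_rot: [0.275, 3.128, 0.001]
ft_force: [1.0, 0.4, 0.4]
opening: 0.0853
finger_force: 0.0
```

Request:
apply_moves --deltas '[{"x": -0.1,"y": -0.9,"z": 0,"ax": 0,"ay": 0,"az": 0},{"x": -0.2,"y": -0.95,"z": 0,"ax": 0,"ay": 0,"az": 0},{"x": -0.2,"y": -0.95,"z": 0,"ax": 0,"ay": 0,"az": 0},{"x": -0.2,"y": -0.95,"z": 0,"ax": 0,"ay": 0,"az": 0},{"x": -0.2,"y": -0.95,"z": 0,"ax": 0,"ay": 0,"az": 0}]'

```text
t: 31.23
eef_pos: [0.571, 0.0902, 0.2529]
tcp_rot: [0.275, 3.128, 0.0]
ft_force: [0.4, 0.4, 0.6]
opening: 0.0855
finger_force: 0.0
```

Request:
apply_moves --deltas '[{"x": -0.2,"y": -1,"z": 0,"ax": 0,"ay": 0,"az": 0},{"x": -0.2,"y": -1,"z": 0,"ax": 0,"ay": 0,"az": 0},{"x": -0.2,"y": -1,"z": 0,"ax": 0,"ay": 0,"az": 0},{"x": -0.2,"y": -1,"z": 0,"ax": 0,"ay": 0,"az": 0},{"x": -0.2,"y": -1,"z": 0,"ax": 0,"ay": 0,"az": 0}]'

```text
t: 31.65
eef_pos: [0.546, -0.0351, 0.2529]
tcp_rot: [0.275, 3.128, -0.0]
ft_force: [-0.1, 0.7, 0.1]
opening: 0.0854
finger_force: 0.0
```

Request:
apply_moves --deltas '[{"x": -0.3,"y": -1,"z": 0,"ax": 0,"ay": 0,"az": 0},{"x": -0.3,"y": -1,"z": 0,"ax": 0,"ay": 0,"az": 0},{"x": -0.3,"y": -1,"z": 0,"ax": 0,"ay": 0,"az": 0},{"x": -0.3,"y": -1,"z": 0,"ax": 0,"ay": 0,"az": 0},{"x": -0.3,"y": -1,"z": 0,"ax": 0,"ay": 0,"az": 0}]'

```text
t: 32.07
eef_pos: [0.5083, -0.1602, 0.2529]
tcp_rot: [0.275, 3.128, -0.001]
ft_force: [1.2, 0.0, -0.3]
opening: 0.0852
finger_force: 0.0
```

Request:
apply_moves --deltas '[{"x": 0,"y": -1,"z": 0,"ax": 0,"ay": 0,"az": 0},{"x": 0,"y": -1,"z": 0,"ax": 0,"ay": 0,"az": 0},{"x": 0,"y": -1,"z": 0,"ax": 0,"ay": 0,"az": 0},{"x": 0,"y": -0.4,"z": 0,"ax": 0,"ay": 0,"az": 0},{"x": 0,"y": 0,"z": 0,"ax": 0,"ay": 0,"az": 0}]'

```text
t: 32.48
eef_pos: [0.5088, -0.2462, 0.2525]
tcp_rot: [0.279, 3.128, -0.002]
ft_force: [0.7, 0.0, 0.1]
opening: 0.0856
finger_force: 0.0
```

```bash
python3 -c "
from h import *
look('ammonite',.027)
f=grab('top')
for r in env.spot_point('top','crystal')[:2]: print('crystal',r['score'],atz(f,r['position'],.1))"
```

```text
t 32.48 tcp [ 0.5088 -0.2462  0.2525] yaw 79.8 tz [ 0.0013 -0.0016 -1.    ] F [0.6994 0.0031 0.065 ] open 0.0856 ff 0.0 q [-0.5724  0.2624  1.5131 -0.0006  1.3641 -1.965 ]
wrist spot 0.93 [0.485 0.424] [ 0.511  -0.2566  0.0135]
wrist mask 0.77 1899 [ 511.2 -254.6   62.4   61.4  137.2]
top spot 0.48 [0.649 0.543] [ 0.5022 -0.248   0.0135]
top mask 0.46 134 [ 515.8 -238.4   58.8   26.1  149.3]
tri (array([ 0.5117, -0.2568, -0.0228]), [np.float64(0.005338575030995349), np.float64(0.005338575030995404)])
crystal 0.66 [0.6005 0.2704 0.1   ]
```

Request:
apply_moves --deltas '[{"x": 0.05,"y": -0.33,"z": -1,"ax": 0,"ay": 0,"az": 0},{"x": 0,"y": 0,"z": -1,"ax": 0,"ay": 0,"az": 0},{"x": 0,"y": 0,"z": -1,"ax": 0,"ay": 0,"az": 0},{"x": 0,"y": 0,"z": -1,"ax": 0,"ay": 0,"az": 0},{"x": 0,"y": 0,"z": -1,"ax": 0,"ay": 0,"az": 0}]'

```text
t: 33.3
eef_pos: [0.5099, -0.2516, 0.1259]
tcp_rot: [0.274, 3.129, -0.0]
ft_force: [-0.3, 0.5, -0.1]
opening: 0.0857
finger_force: 0.0
```

Request:
apply_moves --deltas '[{"x": 0,"y": 0,"z": -1,"ax": 0,"ay": 0,"az": 0},{"x": 0,"y": 0,"z": -1,"ax": 0,"ay": 0,"az": 0},{"x": 0,"y": 0,"z": -1,"ax": 0,"ay": 0,"az": 0},{"x": 0,"y": 0,"z": -0.5,"ax": 0,"ay": 0,"az": 0},{"x": 0,"y": 0,"z": 0,"ax": 0,"ay": 0,"az": 0}]'

```text
t: 33.72
eef_pos: [0.5076, -0.2502, 0.0363]
tcp_rot: [-0.274, -3.124, -0.004]
ft_force: [-0.5, -0.5, 0.7]
opening: 0.0855
finger_force: 0.0
```

```bash
python3 -c "
from h import *
look('ammonite',.027,('wrist',))"
```

```text
t 33.72 tcp [ 0.5076 -0.2502  0.0363] yaw 79.98 tz [-0.005   0.0032 -1.    ] F [-0.5304 -0.4793  0.723 ] open 0.0855 ff 0.0 q [-0.5799  0.5054  1.7409 -0.0001  0.9012 -1.9758]
wrist mask 0.95 7784 [ 509.5 -253.9   63.6   61.9  139.4]
```

Request:
apply_moves --deltas '[{"x": 0,"y": -0.1,"z": -0.8,"ax": 0,"ay": 0,"az": 0},{"x": 0,"y": 0,"z": -0.8,"ax": 0,"ay": 0,"az": 0},{"x": 0,"y": 0,"z": -0.6,"ax": 0,"ay": 0,"az": 0},{"x": 0,"y": 0,"z": -0.4,"ax": 0,"ay": 0,"az": 0},{"x": 0,"y": 0,"z": -0.2,"ax": 0,"ay": 0,"az": 0}]'

```text
t: 34.28
eef_pos: [0.5101, -0.2548, -0.0308]
tcp_rot: [0.275, 3.129, -0.001]
ft_force: [0.5, 0.5, 0.5]
opening: 0.0854
finger_force: 0.0
```

Request:
apply_moves --deltas '[{"x": 0,"y": 0,"z": 0,"ax": 0,"ay": 0,"az": 0},{"x": 0,"y": 0,"z": 0,"ax": 0,"ay": 0,"az": 0},{"x": 0,"y": 0,"z": 0,"ax": 0,"ay": 0,"az": 0},{"x": 0,"y": 0,"z": 0,"ax": 0,"ay": 0,"az": 0},{"x": 0,"y": 0,"z": 0,"ax": 0,"ay": 0,"az": 0}]' --hand -1

```text
t: 34.7
eef_pos: [0.5106, -0.2551, -0.0293]
tcp_rot: [0.275, 3.128, -0.002]
ft_force: [-0.9, 2.5, 6.6]
opening: 0.0617
finger_force: 65.5
```

Request:
apply_moves --deltas '[{"x": 0,"y": 0,"z": 0.3,"ax": 0,"ay": 0,"az": 0},{"x": 0,"y": 0,"z": 0.7,"ax": 0,"ay": 0,"az": 0},{"x": 0,"y": 0,"z": 1,"ax": 0,"ay": 0,"az": 0},{"x": 0,"y": 0,"z": 1,"ax": 0,"ay": 0,"az": 0},{"x": 0,"y": 0,"z": 1,"ax": 0,"ay": 0,"az": 0}]'

```text
t: 35.12
eef_pos: [0.5095, -0.2545, 0.0708]
tcp_rot: [-0.275, -3.129, 0.0]
ft_force: [0.4, -0.9, -1.5]
opening: 0.0623
finger_force: 65.8
```

Request:
apply_moves --deltas '[{"x": 0,"y": 0.3,"z": 1,"ax": 0,"ay": 0,"az": 0},{"x": 0,"y": 0.5,"z": 1,"ax": 0,"ay": 0,"az": 0},{"x": 0,"y": 0.5,"z": 1,"ax": 0,"ay": 0,"az": 0},{"x": 0,"y": 0.5,"z": 1,"ax": 0,"ay": 0,"az": 0},{"x": 0,"y": 0.5,"z": 1,"ax": 0,"ay": 0,"az": 0}]'

```text
t: 35.53
eef_pos: [0.5093, -0.1964, 0.1961]
tcp_rot: [0.276, 3.129, -0.001]
ft_force: [-0.3, 0.0, -2.1]
opening: 0.062
finger_force: 65.8
```

Request:
apply_moves --deltas '[{"x": 0.1,"y": 1,"z": 0.5,"ax": 0,"ay": 0,"az": 0},{"x": 0.1,"y": 1,"z": 0.5,"ax": 0,"ay": 0,"az": 0},{"x": 0.1,"y": 1,"z": 0.5,"ax": 0,"ay": 0,"az": 0},{"x": 0.1,"y": 1,"z": 0.5,"ax": 0,"ay": 0,"az": 0},{"x": 0.1,"y": 1,"z": 0.2,"ax": 0,"ay": 0,"az": 0}]'

```text
t: 35.95
eef_pos: [0.5228, -0.0712, 0.2518]
tcp_rot: [0.275, 3.126, -0.001]
ft_force: [1.4, -0.4, -2.2]
opening: 0.0619
finger_force: 65.8
```

Request:
apply_moves --deltas '[{"x": 0.1,"y": 1,"z": 0,"ax": 0,"ay": 0,"az": 0},{"x": 0.1,"y": 1,"z": 0,"ax": 0,"ay": 0,"az": 0},{"x": 0.1,"y": 1,"z": 0,"ax": 0,"ay": 0,"az": 0},{"x": 0.1,"y": 1,"z": 0,"ax": 0,"ay": 0,"az": 0},{"x": 0.1,"y": 1,"z": 0,"ax": 0,"ay": 0,"az": 0}]'

```text
t: 36.37
eef_pos: [0.5343, 0.0541, 0.2499]
tcp_rot: [0.275, 3.129, -0.0]
ft_force: [1.1, -0.9, -2.3]
opening: 0.062
finger_force: 65.8
```

Request:
apply_moves --deltas '[{"x": 0.1,"y": 1,"z": 0,"ax": 0,"ay": 0,"az": 0},{"x": 0,"y": 1,"z": 0,"ax": 0,"ay": 0,"az": 0},{"x": 0,"y": 1,"z": 0,"ax": 0,"ay": 0,"az": 0},{"x": 0,"y": 1,"z": 0,"ax": 0,"ay": 0,"az": 0},{"x": 0,"y": 1,"z": 0,"ax": 0,"ay": 0,"az": 0}]'

```text
t: 36.78
eef_pos: [0.5367, 0.179, 0.2498]
tcp_rot: [0.275, 3.129, -0.0]
ft_force: [0.5, -0.3, -0.6]
opening: 0.0621
finger_force: 65.8
```

Request:
apply_moves --deltas '[{"x": 0,"y": 0.8,"z": 0,"ax": 0,"ay": 0,"az": 0},{"x": 0,"y": 0.5,"z": 0,"ax": 0,"ay": 0,"az": 0},{"x": 0,"y": 0.1,"z": 0,"ax": 0,"ay": 0,"az": 0},{"x": 0,"y": 0,"z": 0,"ax": 0,"ay": 0,"az": 0},{"x": 0,"y": 0,"z": 0,"ax": 0,"ay": 0,"az": 0}]'

```text
t: 37.2
eef_pos: [0.5371, 0.2119, 0.2493]
tcp_rot: [-0.276, -3.129, 0.002]
ft_force: [0.2, -1.3, -2.2]
opening: 0.0618
finger_force: 65.8
```

Request:
apply_moves --deltas '[{"x": 0,"y": 0,"z": -1,"ax": 0,"ay": 0,"az": 0},{"x": 0,"y": 0,"z": -1,"ax": 0,"ay": 0,"az": 0},{"x": 0,"y": 0,"z": -1,"ax": 0,"ay": 0,"az": 0},{"x": 0,"y": 0,"z": -0.6,"ax": 0,"ay": 0,"az": 0},{"x": 0,"y": 0,"z": -0.4,"ax": 0,"ay": 0,"az": 0}]'

```text
t: 37.62
eef_pos: [0.536, 0.211, 0.1473]
tcp_rot: [-0.278, -3.126, 0.003]
ft_force: [0.3, 0.6, -1.8]
opening: 0.062
finger_force: 65.8
```

Request:
apply_moves --deltas '[{"x": 0,"y": 0,"z": -0.4,"ax": 0,"ay": 0,"az": 0},{"x": 0,"y": 0,"z": -0.4,"ax": 0,"ay": 0,"az": 0},{"x": 0,"y": 0,"z": -0.2,"ax": 0,"ay": 0,"az": 0},{"x": 0,"y": 0,"z": 0,"ax": 0,"ay": 0,"az": 0},{"x": 0,"y": 0,"z": 0,"ax": 0,"ay": 0,"az": 0}]'

```text
t: 38.03
eef_pos: [0.5376, 0.2129, 0.1245]
tcp_rot: [0.275, 3.129, -0.0]
ft_force: [-0.3, -0.1, -1.7]
opening: 0.0619
finger_force: 65.8
```

Request:
apply_moves --deltas '[{"x": 0,"y": 0,"z": 0,"ax": 0,"ay": 0,"az": 0},{"x": 0,"y": 0,"z": 0,"ax": 0,"ay": 0,"az": 0},{"x": 0,"y": 0,"z": 0,"ax": 0,"ay": 0,"az": 0},{"x": 0,"y": 0,"z": 0,"ax": 0,"ay": 0,"az": 0},{"x": 0,"y": 0,"z": 0.6,"ax": 0,"ay": 0,"az": 0}]' --hand 0.9

```text
t: 38.45
eef_pos: [0.5354, 0.2124, 0.1374]
tcp_rot: [-0.275, -3.125, 0.002]
ft_force: [0.2, -0.3, 0.6]
opening: 0.081
finger_force: 0.0
```

Request:
apply_moves --deltas '[{"x": 0,"y": 0,"z": 1,"ax": 0,"ay": 0,"az": 0},{"x": 0,"y": 0,"z": 1,"ax": 0,"ay": 0,"az": 0},{"x": 0,"y": 0,"z": 1,"ax": 0,"ay": 0,"az": 0},{"x": 0,"y": 0,"z": 1,"ax": 0,"ay": 0,"az": 0},{"x": 0,"y": 0,"z": 1,"ax": 0,"ay": 0,"az": 0}]' --hand 1

```text
t: 38.87
eef_pos: [0.5371, 0.2129, 0.2659]
tcp_rot: [0.275, 3.129, 0.0]
ft_force: [1.0, 0.2, -0.2]
opening: 0.0852
finger_force: 0.0
```

Request:
apply_moves --deltas '[{"x": -0.1,"y": -1,"z": 0,"ax": 0,"ay": 0,"az": 0},{"x": -0.1,"y": -1,"z": 0,"ax": 0,"ay": 0,"az": 0},{"x": -0.1,"y": -1,"z": 0,"ax": 0,"ay": 0,"az": 0},{"x": -0.1,"y": -1,"z": 0,"ax": 0,"ay": 0,"az": 0},{"x": -0.1,"y": -1,"z": 0,"ax": 0,"ay": 0,"az": 0}]'

```text
t: 39.28
eef_pos: [0.5246, 0.0869, 0.2647]
tcp_rot: [0.275, 3.129, -0.0]
ft_force: [-0.1, -0.5, 0.0]
opening: 0.0853
finger_force: 0.0
```

Request:
apply_moves --deltas '[{"x": -0.2,"y": -1,"z": 0,"ax": 0,"ay": 0,"az": 0},{"x": -0.2,"y": -1,"z": 0,"ax": 0,"ay": 0,"az": 0},{"x": -0.2,"y": -1,"z": 0,"ax": 0,"ay": 0,"az": 0},{"x": -0.2,"y": -1,"z": 0,"ax": 0,"ay": 0,"az": 0},{"x": -0.2,"y": -1,"z": 0,"ax": 0,"ay": 0,"az": 0}]'

```text
t: 39.7
eef_pos: [0.4994, -0.0382, 0.2647]
tcp_rot: [0.275, 3.129, -0.0]
ft_force: [0.5, 0.3, 0.6]
opening: 0.0853
finger_force: 0.0
```

Request:
apply_moves --deltas '[{"x": -0.3,"y": -1,"z": 0,"ax": 0,"ay": 0,"az": 0},{"x": -0.3,"y": -1,"z": 0,"ax": 0,"ay": 0,"az": 0},{"x": -0.3,"y": -1,"z": 0,"ax": 0,"ay": 0,"az": 0},{"x": -0.3,"y": -1,"z": 0,"ax": 0,"ay": 0,"az": 0},{"x": -0.3,"y": -1,"z": 0,"ax": 0,"ay": 0,"az": 0}]'

```text
t: 40.12
eef_pos: [0.4618, -0.1633, 0.2647]
tcp_rot: [0.275, 3.129, -0.001]
ft_force: [-0.2, 0.2, 0.2]
opening: 0.0855
finger_force: 0.0
```

Request:
apply_moves --deltas '[{"x": 0,"y": -1,"z": 0.2,"ax": 0,"ay": 0,"az": 0},{"x": 0,"y": -1,"z": 0.2,"ax": 0,"ay": 0,"az": 0},{"x": 0,"y": -1,"z": 0.2,"ax": 0,"ay": 0,"az": 0},{"x": 0,"y": -1,"z": 0.2,"ax": 0,"ay": 0,"az": 0},{"x": 0,"y": -1,"z": 0.2,"ax": 0,"ay": 0,"az": 0}]'

```text
t: 40.53
eef_pos: [0.4621, -0.2884, 0.2899]
tcp_rot: [0.275, 3.129, -0.001]
ft_force: [0.5, 0.8, -0.3]
opening: 0.0856
finger_force: 0.0
```

Request:
apply_moves --deltas '[{"x": 0,"y": -0.8,"z": 0,"ax": 0,"ay": 0,"az": 0},{"x": 0,"y": -0.3,"z": 0,"ax": 0,"ay": 0,"az": 0},{"x": 0,"y": 0,"z": 0,"ax": 0,"ay": 0,"az": 0},{"x": 0,"y": 0,"z": 0,"ax": 0,"ay": 0,"az": 0},{"x": 0,"y": 0,"z": 0,"ax": 0,"ay": 0,"az": 0}]'

```text
t: 40.95
eef_pos: [0.462, -0.3132, 0.2891]
tcp_rot: [-0.274, -3.129, -0.002]
ft_force: [0.2, 0.3, 0.1]
opening: 0.0857
finger_force: 0.0
```

```bash
python3 - <<'E'
from h import *
look('column',.06)
f=grab('top')
for q in ('ammonite','slab','crystal','column','block'):
  for r in env.spot_point('top',q)[:2]: print(q,round(r['score'],2),np.round(r['position'],3),atz(f,r['position'],.1))
w=grab('wrist')
for r in env.cut_out('wrist','column')[:1]:
    c=max(cv2.findContours(r['region'].astype(np.uint8),0,2)[0],key=cv2.contourArea)
    x,y,ww,h=cv2.boundingRect(c); print(x,y,ww,h)
    cr=w['image'][max(y-15,0):y+h+15,max(0,x-15):x+ww+15,::-1]
    t=f['image'][150:300,120:280,::-1]
    a=cv2.resize(cv2.convertScaleAbs(cr,alpha=2.5),(400,400)); cv2.imwrite('pics/c.png',np.hstack([a,cv2.resize(t,(400,400))]))
E
```

```text
t 40.95 tcp [ 0.462  -0.3132  0.2891] yaw 79.98 tz [-0.0005  0.0011 -1.    ] F [0.1862 0.3394 0.1466] open 0.0857 ff 0.0 q [-0.7198  0.2286  1.4697  0.0005  1.4443 -2.1157]
wrist spot 0.77 [0.428 0.424] [ 0.4593 -0.3667  0.03  ]
wrist mask 0.75 1342 [ 454.1 -362.1   56.4   49.7  106.7]
top spot 0.61 [0.72  0.581] [ 0.4494 -0.3691  0.03  ]
top mask 0.48 48 [ 454.8 -338.    33.3   15.   133.2]
tri (array([ 0.4493, -0.3587,  0.0736]), [np.float64(0.003984719464614048), np.float64(0.003984719464613927)])
ammonite 0.76 [0.374 0.514] [0.5315 0.2274 0.1   ]
slab 0.62 [0.339 0.544] [0.4941 0.2849 0.1   ]
crystal 0.8 [0.35  0.443] [0.6222 0.2692 0.1   ]
column 0.58 [0.722 0.581] [ 0.4428 -0.3516  0.1   ]
219 153 42 47
```

View pics/c.png

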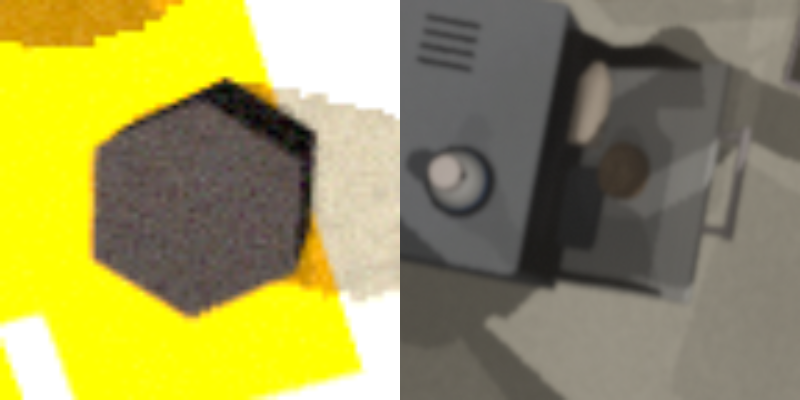

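The column's flats face left and right in the wrist view, so the current yaw fits. The top view shows the slab, crystal and ammonite in the bin.

Request:
apply_moves --deltas '[{"x": -0.13,"y": -1,"z": 0,"ax": 0,"ay": 0,"az": 0},{"x": -0.13,"y": -1,"z": 0,"ax": 0,"ay": 0,"az": 0},{"x": 0,"y": 0,"z": -1,"ax": 0,"ay": 0,"az": 0},{"x": 0,"y": 0,"z": -1,"ax": 0,"ay": 0,"az": 0},{"x": 0,"y": 0,"z": -1,"ax": 0,"ay": 0,"az": 0}]'

```text
t: 42.07
eef_pos: [0.4559, -0.3656, 0.2138]
tcp_rot: [0.277, 3.128, -0.002]
ft_force: [-0.1, -0.3, -0.8]
opening: 0.0852
finger_force: 0.0
```

Request:
apply_moves --deltas '[{"x": 0,"y": 0,"z": -1,"ax": 0,"ay": 0,"az": 0},{"x": 0,"y": 0,"z": -1,"ax": 0,"ay": 0,"az": 0},{"x": 0,"y": 0,"z": -1,"ax": 0,"ay": 0,"az": 0},{"x": 0,"y": 0,"z": -1,"ax": 0,"ay": 0,"az": 0},{"x": 0,"y": 0,"z": 0,"ax": 0,"ay": 0,"az": 0}]'

```text
t: 42.48
eef_pos: [0.4529, -0.362, 0.1096]
tcp_rot: [-0.275, -3.123, -0.009]
ft_force: [-1.1, 1.3, -0.5]
opening: 0.0856
finger_force: 0.0
```

```bash
python3 -c "
from h import *
look('column',.06,('wrist',))"
```

```text
t 42.48 tcp [ 0.4529 -0.362   0.1096] yaw 79.93 tz [-0.0061  0.0061 -1.    ] F [-1.0602  1.2503 -0.5172] open 0.0856 ff 0.0 q [-0.7933  0.4269  1.6458 -0.0001  1.0775 -2.1882]
wrist spot 0.79 [0.489 0.506] [ 0.457  -0.3673  0.03  ]
wrist mask 0.81 4225 [ 451.7 -364.5   62.9   47.7  164.4]
```

Request:
apply_moves --deltas '[{"x": 0,"y": -0.05,"z": -1,"ax": 0,"ay": 0,"az": 0},{"x": 0,"y": 0,"z": -1,"ax": 0,"ay": 0,"az": 0},{"x": 0,"y": 0,"z": -1,"ax": 0,"ay": 0,"az": 0},{"x": 0,"y": 0,"z": -1,"ax": 0,"ay": 0,"az": 0},{"x": 0,"y": 0,"z": -0.6,"ax": 0,"ay": 0,"az": 0}]'

```text
t: 43.05
eef_pos: [0.4565, -0.3667, -0.0007]
tcp_rot: [0.275, 3.128, -0.002]
ft_force: [0.1, -0.2, 0.4]
opening: 0.0857
finger_force: 0.0
```

Request:
apply_moves --deltas '[{"x": 0,"y": 0,"z": -0.3,"ax": 0,"ay": 0,"az": 0},{"x": 0,"y": 0,"z": -0.2,"ax": 0,"ay": 0,"az": 0},{"x": 0,"y": 0,"z": 0,"ax": 0,"ay": 0,"az": 0},{"x": 0,"y": 0,"z": 0,"ax": 0,"ay": 0,"az": 0},{"x": 0,"y": 0,"z": 0,"ax": 0,"ay": 0,"az": 0}]'

```text
t: 43.47
eef_pos: [0.4567, -0.3669, -0.0118]
tcp_rot: [0.275, 3.128, -0.003]
ft_force: [-0.9, -1.1, -1.0]
opening: 0.085
finger_force: 0.0
```

Request:
apply_moves --deltas '[{"x": 0,"y": 0,"z": 0,"ax": 0,"ay": 0,"az": 0},{"x": 0,"y": 0,"z": 0,"ax": 0,"ay": 0,"az": 0},{"x": 0,"y": 0,"z": 0,"ax": 0,"ay": 0,"az": 0},{"x": 0,"y": 0,"z": 0,"ax": 0,"ay": 0,"az": 0},{"x": 0,"y": 0,"z": 0,"ax": 0,"ay": 0,"az": 0}]' --hand -1

```text
t: 43.88
eef_pos: [0.4561, -0.366, -0.0124]
tcp_rot: [0.276, 3.129, -0.001]
ft_force: [-0.9, 1.5, 6.2]
opening: 0.048
finger_force: 61.4
```

Request:
apply_moves --deltas '[{"x": 0,"y": 0,"z": 0.3,"ax": 0,"ay": 0,"az": 0},{"x": 0,"y": 0,"z": 0.7,"ax": 0,"ay": 0,"az": 0},{"x": 0,"y": 0,"z": 1,"ax": 0,"ay": 0,"az": 0},{"x": 0,"y": 0,"z": 1,"ax": 0,"ay": 0,"az": 0},{"x": 0,"y": 0,"z": 1,"ax": 0,"ay": 0,"az": 0}]'

```text
t: 44.3
eef_pos: [0.455, -0.3652, 0.0875]
tcp_rot: [-0.275, -3.128, -0.002]
ft_force: [0.8, -0.3, -3.5]
opening: 0.0476
finger_force: 61.6
```

Request:
apply_moves --deltas '[{"x": 0,"y": 0.3,"z": 1,"ax": 0,"ay": 0,"az": 0},{"x": 0,"y": 0.5,"z": 1,"ax": 0,"ay": 0,"az": 0},{"x": 0,"y": 0.5,"z": 1,"ax": 0,"ay": 0,"az": 0},{"x": 0,"y": 0.5,"z": 1,"ax": 0,"ay": 0,"az": 0},{"x": 0,"y": 0.5,"z": 1,"ax": 0,"ay": 0,"az": 0}]'

```text
t: 44.72
eef_pos: [0.4549, -0.3072, 0.2128]
tcp_rot: [-0.276, -3.128, -0.001]
ft_force: [1.1, 0.3, -3.4]
opening: 0.0477
finger_force: 61.7
```

Request:
apply_moves --deltas '[{"x": 0,"y": 1,"z": 0.5,"ax": 0,"ay": 0,"az": 0},{"x": 0,"y": 1,"z": 0.5,"ax": 0,"ay": 0,"az": 0},{"x": 0,"y": 1,"z": 0.5,"ax": 0,"ay": 0,"az": 0},{"x": 0,"y": 1,"z": 0.4,"ax": 0,"ay": 0,"az": 0},{"x": 0,"y": 1,"z": 0,"ax": 0,"ay": 0,"az": 0}]'

```text
t: 45.13
eef_pos: [0.4561, -0.1826, 0.2614]
tcp_rot: [0.276, 3.127, -0.002]
ft_force: [0.7, -0.1, -3.2]
opening: 0.0475
finger_force: 61.8
```

Request:
apply_moves --deltas '[{"x": 0,"y": 1,"z": 0,"ax": 0,"ay": 0,"az": 0},{"x": 0,"y": 1,"z": 0,"ax": 0,"ay": 0,"az": 0},{"x": 0,"y": 1,"z": 0,"ax": 0,"ay": 0,"az": 0},{"x": 0,"y": 1,"z": 0,"ax": 0,"ay": 0,"az": 0},{"x": 0,"y": 1,"z": 0,"ax": 0,"ay": 0,"az": 0}]'

```text
t: 45.55
eef_pos: [0.4546, -0.057, 0.2591]
tcp_rot: [-0.276, -3.128, -0.0]
ft_force: [0.9, 1.2, -3.1]
opening: 0.0475
finger_force: 61.8
```

Request:
apply_moves --deltas '[{"x": 0.1,"y": 1,"z": 0,"ax": 0,"ay": 0,"az": 0},{"x": 0.1,"y": 1,"z": 0,"ax": 0,"ay": 0,"az": 0},{"x": 0.1,"y": 1,"z": 0,"ax": 0,"ay": 0,"az": 0},{"x": 0.1,"y": 1,"z": 0,"ax": 0,"ay": 0,"az": 0},{"x": 0.1,"y": 1,"z": 0,"ax": 0,"ay": 0,"az": 0}]'

```text
t: 45.97
eef_pos: [0.4672, 0.0678, 0.2591]
tcp_rot: [-0.275, -3.128, 0.0]
ft_force: [0.3, 0.4, -3.5]
opening: 0.0476
finger_force: 61.8
```

Request:
apply_moves --deltas '[{"x": 0,"y": 1,"z": 0,"ax": 0,"ay": 0,"az": 0},{"x": 0,"y": 1,"z": 0,"ax": 0,"ay": 0,"az": 0},{"x": 0,"y": 1,"z": 0,"ax": 0,"ay": 0,"az": 0},{"x": 0,"y": 1,"z": 0,"ax": 0,"ay": 0,"az": 0},{"x": 0,"y": 1,"z": 0,"ax": 0,"ay": 0,"az": 0}]'

```text
t: 46.38
eef_pos: [0.4671, 0.1926, 0.2591]
tcp_rot: [-0.275, -3.128, 0.001]
ft_force: [0.2, -0.8, -3.8]
opening: 0.0476
finger_force: 61.8
```

Request:
apply_moves --deltas '[{"x": 0,"y": 0.8,"z": 0,"ax": 0,"ay": 0,"az": 0},{"x": 0,"y": 0.2,"z": 0,"ax": 0,"ay": 0,"az": 0},{"x": 0,"y": 0,"z": 0,"ax": 0,"ay": 0,"az": 0},{"x": 0,"y": 0,"z": 0,"ax": 0,"ay": 0,"az": 0},{"x": 0,"y": 0,"z": 0,"ax": 0,"ay": 0,"az": 0}]'

```text
t: 46.8
eef_pos: [0.4679, 0.2155, 0.2591]
tcp_rot: [-0.276, -3.129, 0.002]
ft_force: [-0.8, -0.1, -3.3]
opening: 0.0477
finger_force: 61.9
```

Request:
apply_moves --deltas '[{"x": 0,"y": 0,"z": -1,"ax": 0,"ay": 0,"az": 0},{"x": 0,"y": 0,"z": -1,"ax": 0,"ay": 0,"az": 0},{"x": 0,"y": 0,"z": -1,"ax": 0,"ay": 0,"az": 0},{"x": 0,"y": 0,"z": -0.6,"ax": 0,"ay": 0,"az": 0},{"x": 0,"y": 0,"z": -0.4,"ax": 0,"ay": 0,"az": 0}]'

```text
t: 47.22
eef_pos: [0.4669, 0.2149, 0.1574]
tcp_rot: [-0.278, -3.126, 0.003]
ft_force: [-0.8, -0.6, -3.4]
opening: 0.0475
finger_force: 61.9
```

Request:
apply_moves --deltas '[{"x": 0,"y": 0,"z": -0.4,"ax": 0,"ay": 0,"az": 0},{"x": 0,"y": 0,"z": -0.4,"ax": 0,"ay": 0,"az": 0},{"x": 0,"y": 0,"z": -0.4,"ax": 0,"ay": 0,"az": 0},{"x": 0,"y": 0,"z": 0,"ax": 0,"ay": 0,"az": 0},{"x": 0,"y": 0,"z": 0,"ax": 0,"ay": 0,"az": 0}]'

```text
t: 47.63
eef_pos: [0.4681, 0.2165, 0.129]
tcp_rot: [-0.276, -3.129, 0.001]
ft_force: [-0.3, 0.3, -2.8]
opening: 0.0476
finger_force: 61.9
```

Request:
apply_moves --deltas '[{"x": 0,"y": 0,"z": 0,"ax": 0,"ay": 0,"az": 0},{"x": 0,"y": 0,"z": 0,"ax": 0,"ay": 0,"az": 0},{"x": 0,"y": 0,"z": 0,"ax": 0,"ay": 0,"az": 0},{"x": 0,"y": 0,"z": 0,"ax": 0,"ay": 0,"az": 0},{"x": 0,"y": 0,"z": 0.6,"ax": 0,"ay": 0,"az": 0}]' --hand 0.7

```text
t: 48.05
eef_pos: [0.4666, 0.2161, 0.1428]
tcp_rot: [-0.275, -3.126, 0.003]
ft_force: [-0.1, -0.8, -0.4]
opening: 0.0725
finger_force: 0.0
```

Request:
apply_moves --deltas '[{"x": 0,"y": 0,"z": 1,"ax": 0,"ay": 0,"az": 0},{"x": 0,"y": 0,"z": 1,"ax": 0,"ay": 0,"az": 0},{"x": 0,"y": 0,"z": 1,"ax": 0,"ay": 0,"az": 0},{"x": 0,"y": 0,"z": 1,"ax": 0,"ay": 0,"az": 0},{"x": 0,"y": 0,"z": 1,"ax": 0,"ay": 0,"az": 0}]'

```text
t: 48.47
eef_pos: [0.4682, 0.2166, 0.271]
tcp_rot: [0.275, 3.129, 0.0]
ft_force: [0.6, 0.1, -0.6]
opening: 0.0726
finger_force: 0.0
```

Request:
apply_moves --deltas '[{"x": 0.3,"y": -1,"z": 0.2,"ax": 0,"ay": 0,"az": 0},{"x": 0.3,"y": -1,"z": 0.2,"ax": 0,"ay": 0,"az": 0},{"x": 0.3,"y": -1,"z": 0.2,"ax": 0,"ay": 0,"az": 0},{"x": 0.3,"y": -1,"z": 0.2,"ax": 0,"ay": 0,"az": 0},{"x": 0.3,"y": -1,"z": 0.2,"ax": 0,"ay": 0,"az": 0}]' --hand 0

```text
t: 48.88
eef_pos: [0.506, 0.0905, 0.2951]
tcp_rot: [0.275, 3.128, -0.0]
ft_force: [0.5, 0.2, 0.4]
opening: 0.0428
finger_force: 0.0
```

Request:
apply_moves --deltas '[{"x": 0.3,"y": 0,"z": 0,"ax": 0,"ay": 0,"az": 0},{"x": 0.1,"y": 0,"z": 0,"ax": 0,"ay": 0,"az": 0},{"x": 0,"y": 0,"z": 0,"ax": 0,"ay": 0,"az": 0},{"x": 0,"y": 0,"z": 0,"ax": 0,"ay": 0,"az": 0},{"x": 0,"y": 0,"z": 0,"ax": 0,"ay": 0,"az": 0}]'

```text
t: 49.3
eef_pos: [0.5151, 0.0926, 0.294]
tcp_rot: [-0.273, -3.129, -0.0]
ft_force: [0.1, -0.4, -0.1]
opening: 0.0428
finger_force: 0.0
```

```bash
python3 - <<'E'
from h import *
st()
w=grab('wrist')
for q in ('ammonite','slab','crystal','column'):
  for r in env.cut_out('wrist',q)[:1]: print(q,round(r['score'],2),np.round(r['position'],3),r['region'].sum(),atz(w,r['position'],.1))
for r in env.spot_point('wrist','door_bar')[:2]: print('bar',round(r['score'],2),np.round(r['position'],3),atz(w,r['position'],.173))
t=grab('top'); s=grab('side')
for n,F in (('top',t),('side',s)):
  for r in env.spot_point(n,'block')[:2]: print(n,'block',round(r['score'],2),np.round(r['position'],3))
cv2.imwrite('pics/d.png',np.hstack([w['image'][:,:,::-1],cv2.resize(t['image'][150:360,140:260,::-1],(240,420))]))
E
```

```text
t 49.3 tcp [0.5151 0.0926 0.294 ] yaw 80.01 tz [-0.001   0.0001 -1.    ] F [ 0.0729 -0.3823 -0.0675] open 0.0428 ff 0.0 q [ 0.0457  0.1713  1.532   0.0002  1.4393 -1.3509]
ammonite 0.8 [0.703 0.427] 2154 [0.5356 0.2263 0.1   ]
slab 0.83 [0.746 0.356] 1567 [0.5054 0.2571 0.1   ]
crystal 0.69 [0.761 0.545] 2206 [0.6043 0.2615 0.1   ]
column 0.72 [0.806 0.287] 2662 [0.4791 0.2989 0.1   ]
```

View pics/d.png

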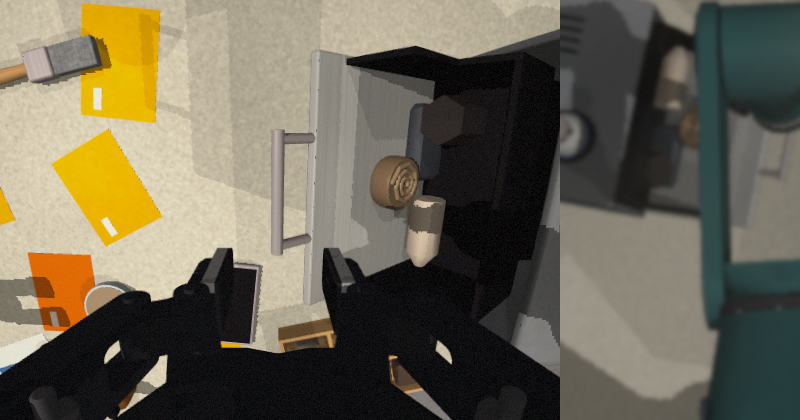

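All four are in the bin: slab (424,140), column (445,120), ammonite (397,182) and crystal (425,235). The bar is at column 278 between the fingers, so next I'll engage it and close the front.

Request:
apply_moves --deltas '[{"x": 0,"y": -0.1,"z": -1,"ax": 0,"ay": 0,"az": 0},{"x": 0,"y": 0,"z": -1,"ax": 0,"ay": 0,"az": 0},{"x": 0,"y": 0,"z": -1,"ax": 0,"ay": 0,"az": 0},{"x": 0,"y": 0,"z": -0.8,"ax": 0,"ay": 0,"az": 0},{"x": 0,"y": 0,"z": -0.6,"ax": 0,"ay": 0,"az": 0}]'

```text
t: 50.22
eef_pos: [0.5147, 0.089, 0.1824]
tcp_rot: [-0.276, -3.127, 0.001]
ft_force: [-0.3, 0.1, 0.3]
opening: 0.0426
finger_force: 0.0
```

Request:
apply_moves --deltas '[{"x": 0,"y": 0,"z": -0.6,"ax": 0,"ay": 0,"az": 0},{"x": 0,"y": 0,"z": -0.6,"ax": 0,"ay": 0,"az": 0},{"x": 0,"y": 0,"z": -0.6,"ax": 0,"ay": 0,"az": 0},{"x": 0,"y": 0,"z": -0.6,"ax": 0,"ay": 0,"az": 0},{"x": 0,"y": 0,"z": 0,"ax": 0,"ay": 0,"az": 0}]'

```text
t: 50.63
eef_pos: [0.5136, 0.089, 0.1217]
tcp_rot: [-0.275, -3.125, 0.001]
ft_force: [-0.3, -0.7, 0.5]
opening: 0.043
finger_force: 0.0
```

Request:
apply_moves --deltas '[{"x": 0,"y": 0,"z": 0,"ax": 0,"ay": 0,"az": 0},{"x": 0,"y": 0,"z": 0,"ax": 0,"ay": 0,"az": 0},{"x": 0,"y": 0,"z": 0,"ax": 0,"ay": 0,"az": 0},{"x": 0,"y": 0,"z": 0,"ax": 0,"ay": 0,"az": 0},{"x": 0,"y": 0,"z": 0,"ax": 0,"ay": 0,"az": 0}]' --hand -0.5

```text
t: 51.05
eef_pos: [0.5163, 0.0892, 0.1251]
tcp_rot: [0.275, 3.128, 0.0]
ft_force: [-0.1, 0.5, 0.1]
opening: 0.0213
finger_force: 0.0
```

Request:
apply_moves --deltas '[{"x": 0.042,"y": 0.243,"z": 0.298,"ax": 0,"ay": 0,"az": 0},{"x": 0.042,"y": 0.243,"z": 0.298,"ax": 0,"ay": 0,"az": 0},{"x": 0.042,"y": 0.243,"z": 0.298,"ax": 0,"ay": 0,"az": 0},{"x": 0.042,"y": 0.243,"z": 0.298,"ax": 0,"ay": 0,"az": 0},{"x": 0.042,"y": 0.243,"z": 0.298,"ax": 0,"ay": 0,"az": 0}]'

```text
t: 51.47
eef_pos: [0.5204, 0.1183, 0.1627]
tcp_rot: [-0.274, -3.129, 0.006]
ft_force: [-2.0, -7.0, 0.7]
opening: 0.0214
finger_force: 3.4
```

Request:
apply_moves --deltas '[{"x": 0.051,"y": 0.296,"z": 0.246,"ax": 0,"ay": 0,"az": 0},{"x": 0.051,"y": 0.296,"z": 0.246,"ax": 0,"ay": 0,"az": 0},{"x": 0.051,"y": 0.296,"z": 0.246,"ax": 0,"ay": 0,"az": 0},{"x": 0.051,"y": 0.296,"z": 0.246,"ax": 0,"ay": 0,"az": 0},{"x": 0.051,"y": 0.296,"z": 0.246,"ax": 0,"ay": 0,"az": 0}]'

```text
t: 51.88
eef_pos: [0.5278, 0.1547, 0.1945]
tcp_rot: [0.275, 3.128, -0.007]
ft_force: [-1.5, -9.9, 6.8]
opening: 0.0218
finger_force: 4.6
```

Request:
apply_moves --deltas '[{"x": 0.057,"y": 0.335,"z": 0.186,"ax": 0,"ay": 0,"az": 0},{"x": 0.057,"y": 0.335,"z": 0.186,"ax": 0,"ay": 0,"az": 0},{"x": 0.057,"y": 0.335,"z": 0.186,"ax": 0,"ay": 0,"az": 0},{"x": 0.057,"y": 0.335,"z": 0.186,"ax": 0,"ay": 0,"az": 0},{"x": 0.057,"y": 0.335,"z": 0.186,"ax": 0,"ay": 0,"az": 0}]'

```text
t: 52.3
eef_pos: [0.535, 0.1991, 0.2166]
tcp_rot: [0.275, 3.128, -0.0]
ft_force: [1.3, -2.8, 1.7]
opening: 0.0214
finger_force: 1.3
```

Request:
apply_moves --deltas '[{"x": 0.062,"y": 0.363,"z": 0.118,"ax": 0,"ay": 0,"az": 0},{"x": 0.062,"y": 0.363,"z": 0.118,"ax": 0,"ay": 0,"az": 0},{"x": 0.062,"y": 0.363,"z": 0.118,"ax": 0,"ay": 0,"az": 0},{"x": 0.062,"y": 0.363,"z": 0.118,"ax": 0,"ay": 0,"az": 0},{"x": 0.062,"y": 0.363,"z": 0.118,"ax": 0,"ay": 0,"az": 0}]'

```text
t: 52.72
eef_pos: [0.5422, 0.245, 0.2302]
tcp_rot: [-0.275, -3.129, -0.0]
ft_force: [-0.7, -1.6, -0.6]
opening: 0.0212
finger_force: 0.5
```

Request:
apply_moves --deltas '[{"x": 0.065,"y": 0.379,"z": 0.046,"ax": 0,"ay": 0,"az": 0},{"x": 0.065,"y": 0.379,"z": 0.046,"ax": 0,"ay": 0,"az": 0},{"x": 0.065,"y": 0.379,"z": 0.046,"ax": 0,"ay": 0,"az": 0},{"x": 0.065,"y": 0.3,"z": 0.046,"ax": 0,"ay": 0,"az": 0},{"x": 0.03,"y": 0.2,"z": 0.046,"ax": 0,"ay": 0,"az": 0}]'

```text
t: 53.13
eef_pos: [0.5496, 0.286, 0.2358]
tcp_rot: [-0.275, -3.129, -0.001]
ft_force: [1.4, -0.5, -0.1]
opening: 0.0215
finger_force: 0.0
```

Request:
apply_moves --deltas '[{"x": 0.02,"y": 0.15,"z": 0,"ax": 0,"ay": 0,"az": 0},{"x": 0.02,"y": 0.1,"z": 0,"ax": 0,"ay": 0,"az": 0},{"x": 0,"y": 0.1,"z": 0,"ax": 0,"ay": 0,"az": 0},{"x": 0,"y": 0,"z": 0,"ax": 0,"ay": 0,"az": 0},{"x": 0,"y": 0,"z": 0,"ax": 0,"ay": 0,"az": 0}]'

```text
t: 53.55
eef_pos: [0.5504, 0.2932, 0.2359]
tcp_rot: [-0.276, -3.129, 0.001]
ft_force: [-0.2, -0.2, 0.4]
opening: 0.0216
finger_force: 0.0
```

Request:
apply_moves --deltas '[{"x": 0,"y": 0.08,"z": 0,"ax": 0,"ay": 0,"az": 0},{"x": 0,"y": 0.08,"z": 0,"ax": 0,"ay": 0,"az": 0},{"x": 0,"y": 0,"z": 0,"ax": 0,"ay": 0,"az": 0},{"x": 0,"y": 0,"z": 0,"ax": 0,"ay": 0,"az": 0},{"x": 0,"y": 0,"z": 0,"ax": 0,"ay": 0,"az": 0}]'

```text
t: 53.97
eef_pos: [0.5505, 0.2973, 0.236]
tcp_rot: [0.275, 3.129, -0.0]
ft_force: [-0.5, 0.1, 0.1]
opening: 0.0212
finger_force: 0.0
```

```bash
python3 - <<'E'
from h import *
s=st()
w=grab('wrist'); S=grab('side'); T=grab('top')
for n,F in (('wrist',w),('side',S),('top',T)):
  for q,z in (('door_bar',.285),('panel_top',.245),('cap_top',.315)):
    for r in env.spot_point(n,q)[:1]: print(n,q,round(r['score'],2),np.round(r['position'],3),atz(F,r['position'],z))
cv2.imwrite('pics/e.png',np.hstack([w['image'][:,:,::-1],cv2.resize(S['image'][100:255,190:310,::-1],(240,310)) if 0 else cv2.copyMakeBorder(cv2.resize(S['image'][100:255,190:310,::-1],(240,310)),0,110,0,0,0)]))
E
```

```text
t 53.97 tcp [0.5505 0.2973 0.236 ] yaw 79.94 tz [ 0.     -0.0002 -1.    ] F [-0.4873  0.0529  0.1454] open 0.0212 ff 0.0 q [ 0.385   0.3659  1.4019 -0.0002  1.3738 -1.0102]
wrist cap_top 0.91 [0.941 0.371] [0.507  0.3827 0.315 ]
side door_bar 0.62 [0.461 0.342] [0.5495 0.2778 0.285 ]
side panel_top 0.95 [0.46  0.371] [0.5513 0.289  0.245 ]
side cap_top 0.54 [0.415 0.288] [0.5139 0.3863 0.315 ]
top door_bar 0.94 [0.31  0.482] [0.5393 0.2988 0.285 ]
top cap_top 0.56 [0.245 0.516] [0.4981 0.384  0.315 ]
```

View pics/e.png

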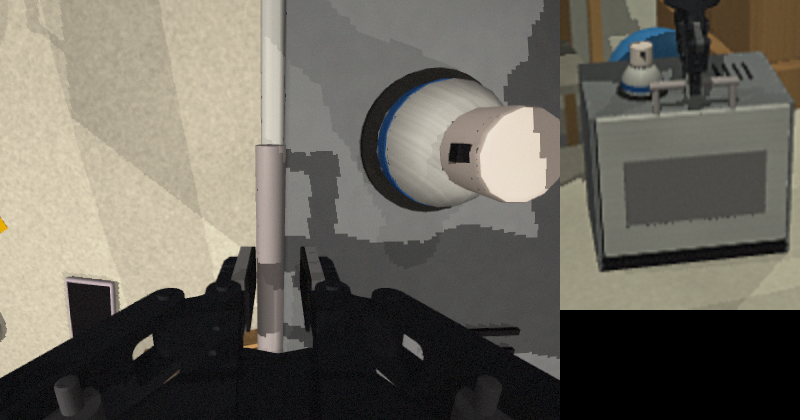

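The front looks shut and the bar lies just behind the front finger. I'll push until it resists.

Request:
apply_moves --deltas '[{"x": 0,"y": 0.08,"z": 0,"ax": 0,"ay": 0,"az": 0},{"x": 0,"y": 0.08,"z": 0,"ax": 0,"ay": 0,"az": 0},{"x": 0,"y": 0,"z": 0,"ax": 0,"ay": 0,"az": 0},{"x": 0,"y": 0,"z": 0,"ax": 0,"ay": 0,"az": 0},{"x": 0,"y": 0,"z": 0,"ax": 0,"ay": 0,"az": 0}]'

```text
t: 54.98
eef_pos: [0.5505, 0.2987, 0.2359]
tcp_rot: [0.276, 3.129, -0.008]
ft_force: [-0.8, -8.6, 2.5]
opening: 0.0214
finger_force: 4.1
```

Request:
apply_moves --deltas '[{"x": 0,"y": 0.08,"z": 0,"ax": 0,"ay": 0,"az": 0},{"x": 0,"y": 0,"z": 0,"ax": 0,"ay": 0,"az": 0},{"x": 0,"y": 0,"z": 0,"ax": 0,"ay": 0,"az": 0},{"x": 0,"y": 0,"z": 0,"ax": 0,"ay": 0,"az": 0},{"x": 0,"y": 0,"z": 0,"ax": 0,"ay": 0,"az": 0}]'

```text
t: 55.4
eef_pos: [0.5505, 0.2987, 0.2359]
tcp_rot: [0.277, 3.129, -0.013]
ft_force: [0.2, -14.5, 2.7]
opening: 0.0216
finger_force: 6.8
```

The bar is against the stop: the force rises to 14 N with no motion. I'll release it and go to the cap.

Request:
apply_moves --deltas '[{"x": 0,"y": -0.3,"z": 0,"ax": 0,"ay": 0,"az": 0},{"x": 0,"y": 0,"z": 0,"ax": 0,"ay": 0,"az": 0},{"x": 0,"y": 0,"z": 0,"ax": 0,"ay": 0,"az": 0},{"x": 0,"y": 0,"z": 0,"ax": 0,"ay": 0,"az": 0},{"x": 0,"y": 0,"z": 0,"ax": 0,"ay": 0,"az": 0}]' --hand -0.2

```text
t: 55.82
eef_pos: [0.5505, 0.2965, 0.2361]
tcp_rot: [0.275, 3.129, 0.001]
ft_force: [-0.1, -0.3, 1.6]
opening: 0.0343
finger_force: 0.0
```

Request:
apply_moves --deltas '[{"x": 0,"y": 0,"z": 0.5,"ax": 0,"ay": 0,"az": 0},{"x": 0,"y": 0,"z": 1,"ax": 0,"ay": 0,"az": 0},{"x": 0,"y": 0,"z": 1,"ax": 0,"ay": 0,"az": 0},{"x": 0,"y": 0,"z": 1,"ax": 0,"ay": 0,"az": 0},{"x": 0,"y": 0,"z": 1,"ax": 0,"ay": 0,"az": 0}]'

```text
t: 56.23
eef_pos: [0.5502, 0.2964, 0.3496]
tcp_rot: [-0.275, -3.129, -0.0]
ft_force: [0.8, 0.6, 0.3]
opening: 0.034
finger_force: 0.0
```

Request:
apply_moves --deltas '[{"x": -0.3,"y": 0.5,"z": 0.8,"ax": 0,"ay": 0,"az": 0},{"x": -0.5,"y": 0.8,"z": 0,"ax": 0,"ay": 0,"az": 0},{"x": -0.5,"y": 0.8,"z": 0,"ax": 0,"ay": 0,"az": 0},{"x": -0.3,"y": 0.8,"z": 0,"ax": 0,"ay": 0,"az": 0},{"x": -0.2,"y": 0.6,"z": 0,"ax": 0,"ay": 0,"az": 0}]' --hand -1

```text
t: 56.65
eef_pos: [0.5044, 0.3854, 0.3689]
tcp_rot: [-0.273, -3.13, -0.001]
ft_force: [-0.1, -0.4, 0.2]
opening: -0.0001
finger_force: 0.0
```

Request:
apply_moves --deltas '[{"x": 0,"y": 0,"z": 0,"ax": 0,"ay": 0,"az": 0},{"x": 0,"y": 0,"z": 0,"ax": 0,"ay": 0,"az": 0},{"x": 0,"y": 0,"z": 0,"ax": 0,"ay": 0,"az": 0},{"x": 0,"y": 0,"z": 0,"ax": 0,"ay": 0,"az": 0},{"x": 0,"y": 0,"z": 0,"ax": 0,"ay": 0,"az": 0}]'

```text
t: 57.07
eef_pos: [0.506, 0.3826, 0.3684]
tcp_rot: [-0.277, -3.129, 0.001]
ft_force: [0.5, -0.2, 0.6]
opening: -0.0001
finger_force: 0.0
```

```bash
python3 - <<'E'
from h import *
s=st()
w=grab('wrist'); S=grab('side'); T=grab('top')
for n,F in (('wrist',w),('side',S),('top',T)):
  for q,z in (('door_bar',.285),('cap_top',.315)):
    for r in env.spot_point(n,q)[:1]: print(n,q,round(r['score'],2),np.round(r['position'],3),atz(F,r['position'],z))
E
```

```text
t 57.07 tcp [0.506  0.3826 0.3684] yaw 79.88 tz [-0.0001 -0.0005 -1.    ] F [ 0.515  -0.1595  0.5591] open -0.0001 ff 0.0 q [ 0.5388  0.3142  1.1673 -0.0004  1.6605 -0.8553]
wrist door_bar 0.86 [0.336 0.649] [0.5529 0.2911 0.285 ]
wrist cap_top 0.59 [0.498 0.515] [0.5069 0.3817 0.315 ]
side door_bar 0.68 [0.458 0.334] [0.5539 0.3001 0.285 ]
side cap_top 0.46 [0.411 0.301] [0.4964 0.3476 0.315 ]
top door_bar 0.69 [0.31  0.473] [0.5494 0.2991 0.285 ]
top cap_top 0.5 [0.245 0.516] [0.4983 0.3829 0.315 ]
```

Request:
apply_moves --deltas '[{"x": 0,"y": 0,"z": -0.8,"ax": 0,"ay": 0,"az": 0},{"x": 0,"y": 0,"z": -0.8,"ax": 0,"ay": 0,"az": 0},{"x": 0,"y": 0,"z": -0.8,"ax": 0,"ay": 0,"az": 0},{"x": 0,"y": 0,"z": -0.5,"ax": 0,"ay": 0,"az": 0},{"x": 0,"y": 0,"z": 0,"ax": 0,"ay": 0,"az": 0}]'

```text
t: 57.93
eef_pos: [0.5037, 0.3824, 0.2926]
tcp_rot: [-0.275, -3.125, 0.006]
ft_force: [-0.8, 0.2, -0.5]
opening: 0.0003
finger_force: 0.0
```

Request:
apply_moves --deltas '[{"x": 0,"y": 0,"z": -0.1,"ax": 0,"ay": 0,"az": 0},{"x": 0,"y": 0,"z": -0.1,"ax": 0,"ay": 0,"az": 0},{"x": 0,"y": 0,"z": -0.1,"ax": 0,"ay": 0,"az": 0},{"x": 0,"y": 0,"z": 0,"ax": 0,"ay": 0,"az": 0},{"x": 0,"y": 0,"z": 0,"ax": 0,"ay": 0,"az": 0}]'

```text
t: 58.35
eef_pos: [0.5057, 0.3836, 0.2891]
tcp_rot: [0.275, 3.129, 0.001]
ft_force: [0.0, 0.5, -0.3]
opening: 0.0002
finger_force: 0.0
```

Request:
apply_moves --deltas '[{"x": 0.04,"y": -0.04,"z": -0.1,"ax": 0,"ay": 0,"az": 0},{"x": 0,"y": 0,"z": -0.1,"ax": 0,"ay": 0,"az": 0},{"x": 0,"y": 0,"z": 0,"ax": 0,"ay": 0,"az": 0},{"x": 0,"y": 0,"z": 0,"ax": 0,"ay": 0,"az": 0},{"x": 0,"y": 0,"z": 0,"ax": 0,"ay": 0,"az": 0}]'

```text
t: 58.77
eef_pos: [0.5065, 0.3824, 0.2835]
tcp_rot: [-0.275, -3.129, 0.0]
ft_force: [-0.0, 0.3, 0.1]
opening: 0.0001
finger_force: 0.0
```

Request:
apply_moves --deltas '[{"x": 0,"y": 0,"z": -0.1,"ax": 0,"ay": 0,"az": 0},{"x": 0,"y": 0,"z": -0.1,"ax": 0,"ay": 0,"az": 0},{"x": 0,"y": 0,"z": 0,"ax": 0,"ay": 0,"az": 0},{"x": 0,"y": 0,"z": 0,"ax": 0,"ay": 0,"az": 0},{"x": 0,"y": 0,"z": 0,"ax": 0,"ay": 0,"az": 0}]'

```text
t: 59.18
eef_pos: [0.5068, 0.3826, 0.2789]
tcp_rot: [0.275, 3.129, 0.001]
ft_force: [0.9, 0.9, 2.8]
opening: 0.0001
finger_force: 1.4
```

Request:
apply_moves --deltas '[{"x": 0,"y": 0,"z": -0.1,"ax": 0,"ay": 0,"az": 0},{"x": 0,"y": 0,"z": -0.1,"ax": 0,"ay": 0,"az": 0},{"x": 0,"y": 0,"z": -0.06,"ax": 0,"ay": 0,"az": 0},{"x": 0,"y": 0,"z": 0,"ax": 0,"ay": 0,"az": 0},{"x": 0,"y": 0,"z": 0,"ax": 0,"ay": 0,"az": 0}]'

```text
t: 59.6
eef_pos: [0.5069, 0.3826, 0.2735]
tcp_rot: [0.275, 3.128, 0.002]
ft_force: [-1.0, -0.7, 10.7]
opening: -0.0001
finger_force: 5.3
```

Request:
apply_moves --deltas '[{"x": 0,"y": 0,"z": -0.08,"ax": 0,"ay": 0,"az": 0},{"x": 0,"y": 0,"z": -0.04,"ax": 0,"ay": 0,"az": 0},{"x": 0,"y": 0,"z": 0,"ax": 0,"ay": 0,"az": 0},{"x": 0,"y": 0,"z": 0,"ax": 0,"ay": 0,"az": 0},{"x": 0,"y": 0,"z": 0,"ax": 0,"ay": 0,"az": 0}]'

```text
t: 60.02
eef_pos: [0.507, 0.3828, 0.2733]
tcp_rot: [0.275, 3.126, 0.004]
ft_force: [-5.0, -4.0, 24.4]
opening: 0.0
finger_force: 12.0
```

The cap has bottomed, with 24 N and no further motion. I'll lift off and go back to the bar to open the front again.

Request:
apply_moves --deltas '[{"x": 0,"y": 0,"z": 0.5,"ax": 0,"ay": 0,"az": 0},{"x": 0,"y": 0,"z": 1,"ax": 0,"ay": 0,"az": 0},{"x": 0,"y": 0,"z": 1,"ax": 0,"ay": 0,"az": 0},{"x": 0,"y": 0,"z": 1,"ax": 0,"ay": 0,"az": 0},{"x": 0,"y": 0,"z": 0.5,"ax": 0,"ay": 0,"az": 0}]'

```text
t: 60.43
eef_pos: [0.507, 0.3827, 0.3715]
tcp_rot: [0.275, 3.127, 0.002]
ft_force: [0.1, 0.1, 0.2]
opening: -0.0001
finger_force: 0.0
```

Request:
apply_moves --deltas '[{"x": 0.4,"y": -0.8,"z": 0,"ax": 0,"ay": 0,"az": 0},{"x": 0.5,"y": -0.9,"z": 0,"ax": 0,"ay": 0,"az": 0},{"x": 0.5,"y": -0.9,"z": 0,"ax": 0,"ay": 0,"az": 0},{"x": 0.34,"y": -0.9,"z": 0,"ax": 0,"ay": 0,"az": 0},{"x": 0,"y": 0,"z": 0,"ax": 0,"ay": 0,"az": 0}]' --hand 0

```text
t: 60.85
eef_pos: [0.5512, 0.2909, 0.3679]
tcp_rot: [-0.281, -3.128, 0.005]
ft_force: [-1.0, -0.0, -0.0]
opening: 0.0427
finger_force: 0.0
```

Request:
apply_moves --deltas '[{"x": 0,"y": 0,"z": 0,"ax": 0,"ay": 0,"az": 0},{"x": 0,"y": 0,"z": 0,"ax": 0,"ay": 0,"az": 0},{"x": 0,"y": 0,"z": 0,"ax": 0,"ay": 0,"az": 0},{"x": 0,"y": 0,"z": 0,"ax": 0,"ay": 0,"az": 0},{"x": 0,"y": 0,"z": 0,"ax": 0,"ay": 0,"az": 0}]'

```text
t: 61.27
eef_pos: [0.5495, 0.2958, 0.3689]
tcp_rot: [-0.273, -3.129, 0.0]
ft_force: [-0.3, 0.9, 0.6]
opening: 0.0424
finger_force: 0.0
```

```bash
python3 - <<'E'
from h import *
s=st()
w=grab('wrist'); S=grab('side')
for n,F in (('wrist',w),('side',S)):
  for q,z in (('door_bar',.285),('cap_top',.315)):
    for r in env.spot_point(n,q)[:1]: print(n,q,round(r['score'],2),np.round(r['position'],3),atz(F,r['position'],z))
E
```

```text
t 61.27 tcp [0.5495 0.2958 0.3689] yaw 80.01 tz [-0.0003 -0.     -1.    ] F [-0.3218  0.9423  0.646 ] open 0.0424 ff 0.0 q [ 0.383   0.2971  1.1903  0.0001  1.6544 -1.0134]
wrist door_bar 0.67 [0.492 0.486] [0.5485 0.2927 0.285 ]
wrist cap_top 0.83 [0.698 0.319] [0.5046 0.3835 0.315 ]
side door_bar 0.57 [0.463 0.34 ] [0.5542 0.2797 0.285 ]
side cap_top 0.48 [0.462 0.545] [ 0.3863 -0.164   0.315 ]
```

Request:
apply_moves --deltas '[{"x": 0,"y": -0.06,"z": -0.8,"ax": 0,"ay": 0,"az": 0},{"x": 0,"y": 0,"z": -1,"ax": 0,"ay": 0,"az": 0},{"x": 0,"y": 0,"z": -1,"ax": 0,"ay": 0,"az": 0},{"x": 0,"y": 0,"z": -1,"ax": 0,"ay": 0,"az": 0},{"x": 0,"y": 0,"z": -0.6,"ax": 0,"ay": 0,"az": 0}]'

```text
t: 61.98
eef_pos: [0.5487, 0.2929, 0.2562]
tcp_rot: [-0.275, -3.127, 0.002]
ft_force: [-0.4, 0.3, -0.6]
opening: 0.0431
finger_force: 0.0
```

Request:
apply_moves --deltas '[{"x": 0,"y": 0,"z": -0.5,"ax": 0,"ay": 0,"az": 0},{"x": 0,"y": 0,"z": -0.4,"ax": 0,"ay": 0,"az": 0},{"x": 0,"y": 0,"z": 0,"ax": 0,"ay": 0,"az": 0},{"x": 0,"y": 0,"z": 0,"ax": 0,"ay": 0,"az": 0},{"x": 0,"y": 0,"z": 0,"ax": 0,"ay": 0,"az": 0}]'

```text
t: 62.4
eef_pos: [0.5507, 0.2937, 0.2375]
tcp_rot: [0.275, 3.128, 0.001]
ft_force: [0.6, 0.1, 0.8]
opening: 0.0431
finger_force: 0.0
```

Request:
apply_moves --deltas '[{"x": 0,"y": 0,"z": 0,"ax": 0,"ay": 0,"az": 0},{"x": 0,"y": 0,"z": 0,"ax": 0,"ay": 0,"az": 0},{"x": 0,"y": 0,"z": 0,"ax": 0,"ay": 0,"az": 0},{"x": 0,"y": 0,"z": 0,"ax": 0,"ay": 0,"az": 0},{"x": 0,"y": 0,"z": 0,"ax": 0,"ay": 0,"az": 0}]' --hand -0.5

```text
t: 62.82
eef_pos: [0.5501, 0.2935, 0.2368]
tcp_rot: [0.275, 3.129, 0.0]
ft_force: [1.1, -0.6, 1.0]
opening: 0.0214
finger_force: 0.0
```

Request:
apply_moves --deltas '[{"x": -0.065,"y": -0.379,"z": -0.046,"ax": 0,"ay": 0,"az": 0},{"x": -0.065,"y": -0.379,"z": -0.046,"ax": 0,"ay": 0,"az": 0},{"x": -0.065,"y": -0.379,"z": -0.046,"ax": 0,"ay": 0,"az": 0},{"x": -0.065,"y": -0.379,"z": -0.046,"ax": 0,"ay": 0,"az": 0},{"x": -0.065,"y": -0.379,"z": -0.046,"ax": 0,"ay": 0,"az": 0}]'

```text
t: 63.23
eef_pos: [0.5416, 0.2449, 0.2306]
tcp_rot: [-0.276, -3.129, -0.0]
ft_force: [0.7, 3.0, -2.0]
opening: 0.0212
finger_force: 1.8
```

Request:
apply_moves --deltas '[{"x": -0.062,"y": -0.363,"z": -0.118,"ax": 0,"ay": 0,"az": 0},{"x": -0.062,"y": -0.363,"z": -0.118,"ax": 0,"ay": 0,"az": 0},{"x": -0.062,"y": -0.363,"z": -0.118,"ax": 0,"ay": 0,"az": 0},{"x": -0.062,"y": -0.363,"z": -0.118,"ax": 0,"ay": 0,"az": 0},{"x": -0.062,"y": -0.363,"z": -0.118,"ax": 0,"ay": 0,"az": 0}]'

```text
t: 63.65
eef_pos: [0.5335, 0.1996, 0.2153]
tcp_rot: [-0.276, -3.129, 0.001]
ft_force: [0.8, 3.7, -1.7]
opening: 0.0214
finger_force: 1.8
```

Request:
apply_moves --deltas '[{"x": -0.057,"y": -0.335,"z": -0.186,"ax": 0,"ay": 0,"az": 0},{"x": -0.057,"y": -0.335,"z": -0.186,"ax": 0,"ay": 0,"az": 0},{"x": -0.057,"y": -0.335,"z": -0.186,"ax": 0,"ay": 0,"az": 0},{"x": -0.057,"y": -0.335,"z": -0.186,"ax": 0,"ay": 0,"az": 0},{"x": -0.057,"y": -0.335,"z": -0.186,"ax": 0,"ay": 0,"az": 0}]'

```text
t: 64.07
eef_pos: [0.5265, 0.158, 0.192]
tcp_rot: [-0.275, -3.129, 0.0]
ft_force: [0.5, 3.0, -2.3]
opening: 0.0215
finger_force: 1.6
```

Request:
apply_moves --deltas '[{"x": -0.051,"y": -0.296,"z": -0.246,"ax": 0,"ay": 0,"az": 0},{"x": -0.051,"y": -0.296,"z": -0.246,"ax": 0,"ay": 0,"az": 0},{"x": -0.051,"y": -0.296,"z": -0.246,"ax": 0,"ay": 0,"az": 0},{"x": -0.051,"y": -0.296,"z": -0.246,"ax": 0,"ay": 0,"az": 0},{"x": -0.051,"y": -0.296,"z": -0.246,"ax": 0,"ay": 0,"az": 0}]'

```text
t: 64.48
eef_pos: [0.5203, 0.1212, 0.1612]
tcp_rot: [-0.276, -3.129, -0.0]
ft_force: [0.2, 2.6, -1.0]
opening: 0.0215
finger_force: 1.3
```

Request:
apply_moves --deltas '[{"x": -0.042,"y": -0.243,"z": -0.298,"ax": 0,"ay": 0,"az": 0},{"x": -0.042,"y": -0.243,"z": -0.298,"ax": 0,"ay": 0,"az": 0},{"x": -0.042,"y": -0.243,"z": -0.298,"ax": 0,"ay": 0,"az": 0},{"x": -0.042,"y": -0.243,"z": -0.298,"ax": 0,"ay": 0,"az": 0},{"x": 0,"y": -0.1,"z": 0,"ax": 0,"ay": 0,"az": 0}]'

```text
t: 64.9
eef_pos: [0.5149, 0.0939, 0.1304]
tcp_rot: [-0.276, -3.126, 0.002]
ft_force: [0.5, 0.4, -0.2]
opening: 0.0219
finger_force: 0.0
```

Request:
apply_moves --deltas '[{"x": -0.03,"y": -0.15,"z": -0.1,"ax": 0,"ay": 0,"az": 0},{"x": 0,"y": 0,"z": 0,"ax": 0,"ay": 0,"az": 0},{"x": 0,"y": 0,"z": 0,"ax": 0,"ay": 0,"az": 0},{"x": 0,"y": 0,"z": 0,"ax": 0,"ay": 0,"az": 0},{"x": 0,"y": 0,"z": 0,"ax": 0,"ay": 0,"az": 0}]'

```text
t: 65.32
eef_pos: [0.5161, 0.0915, 0.1301]
tcp_rot: [0.275, 3.129, 0.0]
ft_force: [-0.0, 0.9, 0.4]
opening: 0.0211
finger_force: 0.0
```

Request:
apply_moves --deltas '[{"x": -0.02,"y": -0.1,"z": -0.08,"ax": 0,"ay": 0,"az": 0},{"x": -0.02,"y": -0.1,"z": -0.08,"ax": 0,"ay": 0,"az": 0},{"x": 0,"y": -0.1,"z": 0,"ax": 0,"ay": 0,"az": 0},{"x": 0,"y": 0,"z": 0,"ax": 0,"ay": 0,"az": 0},{"x": 0,"y": 0,"z": 0,"ax": 0,"ay": 0,"az": 0}]'

```text
t: 65.73
eef_pos: [0.5153, 0.0872, 0.126]
tcp_rot: [0.278, 3.128, 0.01]
ft_force: [1.1, 13.7, 1.0]
opening: 0.0216
finger_force: 6.9
```

Request:
apply_moves --deltas '[{"x": 0,"y": -0.08,"z": 0,"ax": 0,"ay": 0,"az": 0},{"x": 0,"y": 0,"z": 0,"ax": 0,"ay": 0,"az": 0},{"x": 0,"y": 0,"z": 0,"ax": 0,"ay": 0,"az": 0},{"x": 0,"y": 0,"z": 0,"ax": 0,"ay": 0,"az": 0},{"x": 0,"y": 0,"z": 0,"ax": 0,"ay": 0,"az": 0}]'

```text
t: 66.15
eef_pos: [0.5153, 0.0872, 0.126]
tcp_rot: [0.278, 3.128, 0.015]
ft_force: [1.3, 21.3, 0.7]
opening: 0.0214
finger_force: 10.4
```

The front is at its open stop. I'll release it, lift clear and check.

Request:
apply_moves --deltas '[{"x": 0,"y": 0.25,"z": 0,"ax": 0,"ay": 0,"az": 0},{"x": 0,"y": 0,"z": 0,"ax": 0,"ay": 0,"az": 0},{"x": 0,"y": 0,"z": 0,"ax": 0,"ay": 0,"az": 0},{"x": 0,"y": 0,"z": 0,"ax": 0,"ay": 0,"az": 0},{"x": 0,"y": 0,"z": 0,"ax": 0,"ay": 0,"az": 0}]' --hand -0.2

```text
t: 66.57
eef_pos: [0.5146, 0.0874, 0.1256]
tcp_rot: [-0.276, -3.129, 0.001]
ft_force: [0.1, -0.4, 0.9]
opening: 0.0342
finger_force: 0.0
```

Request:
apply_moves --deltas '[{"x": 0,"y": 0,"z": 0.5,"ax": 0,"ay": 0,"az": 0},{"x": 0,"y": 0,"z": 1,"ax": 0,"ay": 0,"az": 0},{"x": 0,"y": 0,"z": 1,"ax": 0,"ay": 0,"az": 0},{"x": 0,"y": 0,"z": 1,"ax": 0,"ay": 0,"az": 0},{"x": 0,"y": 0,"z": 1,"ax": 0,"ay": 0,"az": 0}]'

```text
t: 66.98
eef_pos: [0.5144, 0.0874, 0.2393]
tcp_rot: [-0.276, -3.129, 0.001]
ft_force: [0.8, 1.0, 0.4]
opening: 0.0343
finger_force: 0.0
```

Request:
apply_moves --deltas '[{"x": 0,"y": -0.5,"z": 1,"ax": 0,"ay": 0,"az": 0},{"x": 0,"y": -0.5,"z": 1,"ax": 0,"ay": 0,"az": 0},{"x": 0,"y": 0,"z": 1,"ax": 0,"ay": 0,"az": 0},{"x": 0,"y": 0,"z": 0.5,"ax": 0,"ay": 0,"az": 0},{"x": 0,"y": 0,"z": 0,"ax": 0,"ay": 0,"az": 0}]'

```text
t: 67.4
eef_pos: [0.5167, 0.0623, 0.3291]
tcp_rot: [0.276, 3.123, 0.0]
ft_force: [-0.0, -0.5, 0.3]
opening: 0.0345
finger_force: 0.0
```

```bash
python3 - <<'E'
from h import *
s=st()
w=grab('wrist')
R=np.array([.169,.9857])
for q,z in (('door_bar',.173),('panel_top',.155),('ammonite',.08),('slab',.08),('crystal',.08),('column',.08)):
  for r in env.cut_out('wrist',q)[:2] if z==.08 else env.spot_point('wrist',q)[:2]: print(q,round(r['score'],2),np.round(r['position'],3),atz(w,r['position'],z))
S=grab('side'); T=grab('top')
for r in env.spot_point('side','door_bar')[:1]: print('side bar',r['score'],atz(S,r['position'],.173))
for r in env.spot_point('wrist','cap_top')[:1]: print('cap',r['score'],atz(w,r['position'],.315))
E
```

```text
t 67.4 tcp [0.5167 0.0623 0.3291] yaw 79.88 tz [ 0.0063 -0.0004 -1.    ] F [-0.024  -0.4787  0.3415] open 0.0345 ff 0.0 q [-0.0126  0.1421  1.4842 -0.0003  1.5089 -1.4068]
panel_top 0.63 [0.592 0.428] [0.5224 0.1202 0.155 ]
panel_top 0.38 [0.772 0.323] [0.4934 0.2354 0.155 ]
ammonite 0.71 [0.722 0.402] [0.5405 0.23   0.08  ]
slab 0.67 [0.77  0.331] [0.5069 0.2691 0.08  ]
crystal 0.75 [0.773 0.508] [0.6102 0.266  0.08  ]
column 0.66 [0.821 0.274] [0.4823 0.3088 0.08  ]
side bar 0.69 [0.5189 0.0964 0.173 ]
cap 0.75 [0.4916 0.1456 0.315 ]
```

```bash
python3 -c "
from h import *
print(env.finish_job())"
```

```text
the job is handed in; nothing more can be done
None
```

I handed the job in; it came back without a verdict. All four specimens (slab, crystal, ammonite and column; there was no block) are in the bin, the shut front's air can was pressed down once and the arm lifted clear of the cap, and the front is fully down again with the arm clear.

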